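# Set and lock the stop of the carton jig

## Robot

A 7-joint arm with a two-finger parallel gripper is mounted at the origin on a cart in front of the work surface, level with it; the furniture and walls round the work are solid. World frame = base frame: x ahead of the robot, y to its left, z up, the work surface at z = 0. Lengths are in m, angles in rad, forces in N, time in s.
With the tool pointing down it reaches from about 0.4 to 0.925 m from the base axis. Payload 4.1 kg.
Tool frame: the origin (TCP) lies midway between the tips of the shut fingers; the grasp point (between the pads) lies behind it (hold_point_z is the x of the grasp point in the tool frame, in m); x points along the fingers, y is the direction in which the jaws open and shut, and the axes are right-handed (so a half turn about x gives the same grasp; the last joint's range is limited). The gripper opens to 85 mm and grips with 20 to 120 N. Pads are 22 mm wide; open, the fingers measure 114 mm over their backs; the gripper's body (76 mm by 85 mm) begins 54 mm behind the grasp point. The pads swing forward as they close: fully open they stand 13 mm farther back than shut.
Start: joints at [1.143, 0.398, 0.045, 1.537, -0.019, 1.207, -0.051], TCP at [0.21, -0.615, 0.231] pointing down, gripper open.
Joint ranges: [-2.82, 2.82], [-0.49, 2.23], [-1.37, 1.46], [0, 2.46], [-1.36, 4.5], [0.23, 2], [-2.94, 2.94]. Speed limits (rad/s): [2.57, 2.57, 3.14, 3.14, 3.14, 3.14, 3.14].

## Interface

Orientations are given as a unit quaternion [w, x, y, z].
In Python, from plant import sense, camera, finish_job, recognise, outline_of, hold_point_z gives the robot as it stands.
- The arm moves only by the tool apply_moves, never from a script. Its argument "commands" is a list of rows, each an object of numbers: "x", "y", "z": the shift along the world's x, y, z in mm; "twist": the turn about the world's z in rad. A call has 1 to 8 rows; each row is the pose to reach, as a shift and turn from the pose measured when the call began; what a row does not reach only later rows make up. A row lasts 1/8 s, in which the tool goes at most 62.5 mm and 10.7 degrees, less where a joint would pass 70% of its speed; a pose out of reach is approached as far as the arm can. A call with a gripper value outside its range is refused whole. "jaw" is the opening in per cent of the stroke, from 0 (shut) to 100 (fully open), set as the call begins (left out, the last holds). The fingers move at their own pace and stop on an object; "newtons" is the grip in N (left out, the last holds). Time passes only in rows, so rows that repeat a pose let the fingers close. It gives the time, the measured TCP pose, the force and the opening at its end, in the units of the state.
- sense(): the state, without advancing time (a new reading comes with each control period).
- camera(name): name is "scene" or "top" or "wrist"; returns a dict with "color" (480x640x3 uint8, red, green, blue), "depth" (480x640 float32, m along the optical axis (not along the pixel's ray), 0 where there is no reading), "camera_matrix" (3x3 intrinsics, pixels), "position" and "attitude" of the camera in the world. Camera axes: x right, y up, looking along -z (the intrinsics and any distortion apply to the point x, -y, -z); pixel columns grow to the right and rows downward; lengths in m; the calibration is good to about 2 mm. A picture is of the moment at which its call begins.
- finish_job(): hands the job in, once; it reports no verdict.
Trained networks look in a picture, given as the dict that the camera call returned (one of the last four; its "shot" number tells which), for a name from the list of things; names that differ only in an ending like _2 or _b are one class to them, and where a whole thing is asked for, a point or a joint stands for the part that bears it (a point fixed in the world has none). Each returns a list of dicts, best first, with "score" (0 to 1); they miss things now and then, are a little off and sometimes report something else, mostly with a low value. They report only what shows in the picture. A call takes as long as a camera call. They do not tell look-alikes from the thing itself.
- recognise(picture, label): "extent" ([centre column, centre row, width, height] in pixels, round what is visible of it).
- outline_of(picture, label): "mask" (480x640 bool, what is visible of it) and "extent" ([centre column, centre row, width, height] in pixels, round what is visible of it).
The state is a dict: "time": time; "q": joint angles; "qd": joint speeds; "effort": joint torques, N m; "tcp_pos": TCP position; "tcp_rot": TCP orientation; "ft_force": force on the tool from outside, world axes, zero at the start; "moment": the same for the moment, N m; "width": finger opening in m.
Only numpy, scipy, OpenCV 4.12 (cv2) and the standard library are available. Lean on these libraries where they do the work, as an engineer would, in place of code of your own. Each camera call takes 0.05 s, during which the arm holds its last target.

## Task

Slide the blue stop of the squaring jig along its slot until it holds the carton snugly against the jig's end fence, without crushing it. Then turn the stop's captive brass nut clockwise by hand (fingers only) until its white line lies in the yellow sector, and go on with the red-handled wrench, not the fingers, until the line is at the red mark, where the nut is tight. Finally lay the wrench flat on the black rubber mat and let go, leaving the glue stick, the rubber stamp and the scissors undisturbed.

Things in the scene. Friction and masses are not known exactly. Their poses are not given: they have to be found in the camera images.
- jig: Carton squaring jig, fixed: bed from x = -130 to +140 mm, y = -75 to +75, 12 mm thick. Origin on the table. x axis runs along the slot towards the carton. Blue end fence: inner face at x = +124 mm, top at z = 51. Side fence: y = -61 to -71, x = 40 to 136, top at z = 45. The carton is home with its centre at x = +85 mm.
- stop (a joint): Slide of the blue stop along the jig's x axis, 0 to 0.075 m, growing towards the carton; starts at 0 to 0.04. Its face meets a carton that is home at about 0.066. Takes about 6 N to slide and stays where it is left. The nut rides on it, so it can be slid by gripping the nut.
- stop_face (a point): Middle of the stop's face that meets the carton; x axis points at the carton, z up. The face plate is 100 mm wide (y), 12 mm thick, its top 56 mm above the table. Behind it is a steel shoe 68 mm wide, top 31 mm above the table, reaching back to 105 mm behind the face; two ribs 36 mm high over the bed lie within 30 mm behind the face.
- nut (a joint): Turn of the captive brass nut, rad, growing clockwise seen from above; starts at 0 to 0.35. Yellow sector (finger-tight): 1.20 to 1.70. Red mark: 2.35 (anything over 2.2 is tight); hard stop at 2.42. Takes about 0.22 N m at any angle and stays where it is left. It does not rise or sink.
- nut_mid (a point): Centre of the nut's brass hex, on its axis, 47 mm above the table, 70 mm behind the stop's face. Hex 30 mm across flats, from 35 to 60 mm above the table; below it a 47 mm flange on the shoe, above it a 19 mm stud end 5 mm high. x axis: the white line, mid-flat (flats at every 60 degrees from it); z up; turns with the nut. Yellow sector, red mark: on the disc round the flange.
- carton_center (a point): Centre of the black carton, 78 mm (its x) x 117 mm (y) x 58 mm high, standing loose on the jig's bed, its x roughly along the jig's x, up to 5 mm short of the end fence.
- wrench_center (a point): Open-ended wrench lying flat, 204 mm long, 0.22 kg. x axis runs along it to the jaw, z up; the point is at half height. Red handle 18 mm wide (y), 20 mm high, from x = -95 to +29 mm: grip it there from above. Steel head 53 mm wide, 10 mm thick, at the same half height. Balance point about 13 mm ahead (x) of it.
- wrench_jaw (a point): Centre of the wrench's open jaw, 95 mm ahead of wrench_center; x axis points out of the mouth. Mouth 33 mm wide (y); prongs reach 14 mm beyond this point; its bottom is 19.5 mm behind it. It fits round the nut's hex from the side or from above, its x axis parallel to two flats (so any of 6 directions), with about 12 degrees of play each way.
- mat: Black rubber tool mat, fixed, 240 mm (its x) x 130 mm (y), 3 mm thick; origin at the centre of its underside on the table. The wrench starts on it, and ends with its centre anywhere on it. It is left or right of the jig; the scissors lie on the other side.
- glue_center (a point): Centre of the upright red and white glue stick, 25 mm diameter, 95 mm high, beside the jig. Bystander.
- stamp_center (a point): Centre of the upright wooden rubber stamp, 26 x 52 mm, 70 mm high, beside the jig. Bystander.
- scissors_center (a point): Centre of the orange-handled scissors, 87 x 199 x 9 mm, flat on the table. Bystander.
Not all that is in view belongs to the job. What is shaped like the part that bears carton_center but brown is not meant.

How it is judged:
On the way, in this order (a step that is already met when the one before it is completed fails the run):
1. The stop holds the carton home against the end fence (gaps under about 3 mm) (x of carton_center in the frame of jig above 0.0828 m and x of carton_center in the frame of stop_face below 0.042 m), for 0.2 s.
2. The nut has been turned into the yellow sector with the fingers on it (value of joint nut between 1.2 and 1.7 rad and contact force between the fingers and nut above 0.5 N), for 0.1 s.
3. The wrench drives the nut on beyond the yellow sector (value of joint nut above 1.85 rad and contact force between wrench and nut above 0.5 N), for 0.1 s.
At the end, for the whole second after the job is handed in: The stop still holds the carton home (carton within about 2 mm of the end fence, stop within 3 mm of the carton), the nut stands beyond 2.2 rad (line at the red mark), and the wrench lies flat, released and at rest with its centre over the mat (all of step 1 and value of joint nut above 2.2 rad and x of wrench_center in the frame of mat between -0.12 and 0.12 m and y of wrench_center in the frame of mat between -0.065 and 0.065 m and height (world z) of wrench_center below 0.018 m and angle between wrench_center's own z axis and vertical below 0.12 rad and linear speed of wrench below 0.02 m/s and contact force between wrench and nut below 0.1 N); the robot touches nothing.
It fails at once if The fingers turn the nut beyond the yellow sector (value of joint nut above 1.78 rad and contact force between the fingers and nut above 1 N).
It fails at once if The wrench is put to the nut before it is finger-tight (value of joint nut below 1.15 rad and contact force between wrench and nut above 2 N).
It fails at once if The carton is crushed (over 40 N from the stop) (contact force between stop and carton above 40 N).
It fails at once if The glue stick, stamp or scissors are pushed (over 20 mm) or tipped over (distance of any of glue_center, stamp_center, scissors_center from where it was at the start of the episode above 0.02 m or angle between any of glue_center, stamp_center's own z axis and vertical above 0.3 rad).
It also fails if it takes over 69 s, if anything falls off the work surface, if the arm or the gripper's body presses on something with over 40 N, if the wrist force passes 120 N, or if a joint passes its speed limit or range.

## Working session

There is one attempt and no reset: what is moved stays moved. The work goes in short steps, Python scripts to look and compute and a tool call to move; the robot and the scene stay as the last step left them, time stands still between calls to the robot, and variables do not carry over. Pictures are saved under pics/ and viewed, and the job is handed in when it is done.

Besides the shell and the picture viewer there is one more tool, called after "Emit:" by a JSON object that holds its "fn" and its "kwargs", one argument or row to a line. apply_moves: Moves the arm, as the interface text tells. Its arguments: {"type":"object","properties":{"commands":{"type":"array"},"jaw":{"type":"number"},"newtons":{"type":"number"}},"required":["commands"]}

```bash
ls -la; mkdir -p pics
cat > h.py <<'E'
import numpy as np,cv2,pickle
from scipy.spatial.transform import Rotation as R
from plant import sense,camera,finish_job,recognise,outline_of,hold_point_z
def q2R(q): return R.from_quat([q[1],q[2],q[3],q[0]]).as_matrix()
def att(c):
    a=np.array(c["attitude"]); return a if a.shape==(3,3) else q2R(a)
def save(c,n): cv2.imwrite("pics/%s.png"%n,c["color"][:,:,::-1])
def pix2w(c,u,v,d):
    K=np.array(c["camera_matrix"]); x=(u-K[0,2])/K[0,0]*d; y=(v-K[1,2])/K[1,1]*d
    return np.stack([x,-y,-np.asarray(d)*np.ones_like(x)],-1)@att(c).T+np.array(c["position"])
def cloud(c):
    v,u=np.mgrid[0:480,0:640].astype(float); return pix2w(c,u,v,c["depth"].astype(float))
def w2pix(c,p):
    K=np.array(c["camera_matrix"]); q=(np.atleast_2d(p)-np.array(c["position"]))@att(c)
    return np.stack([K[0,2]+K[0,0]*q[:,0]/-q[:,2],K[1,2]-K[1,1]*q[:,1]/-q[:,2]],-1)
def at_z(c,u,v,z):
    p0=np.array(c["position"]); d=pix2w(c,np.float64(u),np.float64(v),np.float64(1.))-p0
    return p0+d*(z-p0[2])/d[2]
E
python3 - <<'E'
from h import *
print(sense()); 
try: print(hold_point_z())
except Exception as e: print(hold_point_z)
for n in ["scene","top"]:
    c=camera(n); save(c,n+"0"); print(n,c["camera_matrix"],c["position"],c["attitude"],[k for k in c])
    for l in ["jig","stop_face","nut","carton_center","wrench_center","mat","glue_center","stamp_center","scissors_center"]:
        print(l,[(round(r["score"],2),np.round(r["extent"])) for r in recognise(c,l)][:3])
E
```

```text
total 12
drwxr-xr-x  3 agent agent 4096 Dec  7 13:45 .
drwxr-xr-x 23 root  root  4096 Dec  7 13:45 ..
drwxr-xr-x  2 agent agent 4096 Dec  7 13:45 pics
{'time': 0.0, 'q': array([ 1.14298688,  0.39922929,  0.04504111,  1.5378861 , -0.01870221,
        1.20694601, -0.05070522]), 'qd': array([-0.00069525, -0.00111216,  0.00024009,  0.00135202, -0.00155303,
       -0.00021547,  0.00159018]), 'effort': array([-4.08470469e-04, -4.75128043e+01,  1.36446252e+00, -2.54216784e+01,
        1.16428459e-02,  9.42322018e-03, -1.99320624e-05]), 'tcp_pos': array([ 0.2097001 , -0.6145529 ,  0.23023684]), 'tcp_rot': array([-0.11505925, -0.69739812, -0.11646731,  0.6977339 ]), 'ft_force': array([-0.15562943,  0.77416272, -0.25820543]), 'moment': array([-0.02110569, -0.0249554 , -0.02845007]), 'width': 0.08550774786816721}
-0.0187
scene [[507.91706716   0.         315.33942598]
 [  0.         507.91706716 233.30224062]
 [  0.           0.           1.        ]] [-0.0535594   0.94936261  0.76214762] [-0.2461633  -0.14548678  0.4578866   0.84177021] ['color', 'depth', 'camera_matrix', 'position', 'attitude
[... 736 characters left out ...]
.           0.           1.        ]] [0.31411637 0.04586968 1.24323719] [ 0.70663808  0.07221296 -0.07667885 -0.69969156] ['color', 'depth', 'camera_matrix', 'position', 'attitude', 'shot']
jig [(0.95, array([328., 254., 114.,  72.]))]
stop_face [(0.85, array([347., 249.,  45.,  41.]))]
nut [(0.67, array([357., 245.,  17.,  14.]))]
carton_center [(0.88, array([296., 255.,  35.,  55.])), (0.81, array([200., 317.,  61.,  48.]))]
wrench_center [(0.95, array([480., 267.,  80.,  22.]))]
mat [(0.91, array([476., 277.,  96.,  60.]))]
glue_center [(0.46, array([340., 300.,  14.,  11.]))]
stamp_center [(0.54, array([306., 204.,  16.,  24.]))]
scissors_center [(0.62, array([183., 271.,  75.,  36.]))]
```

View pics/top0.png

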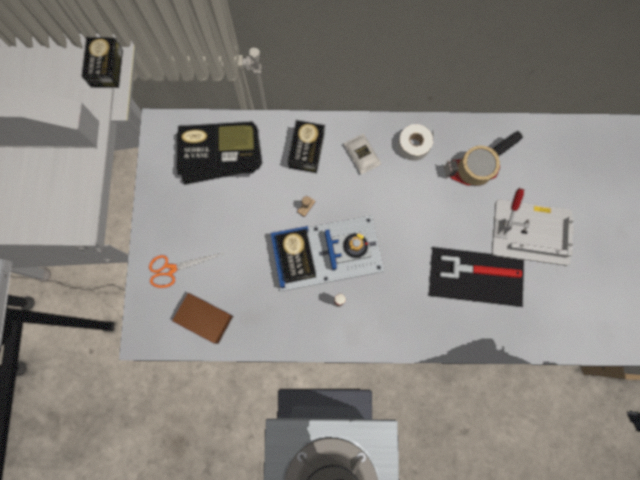

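View pics/scene0.png

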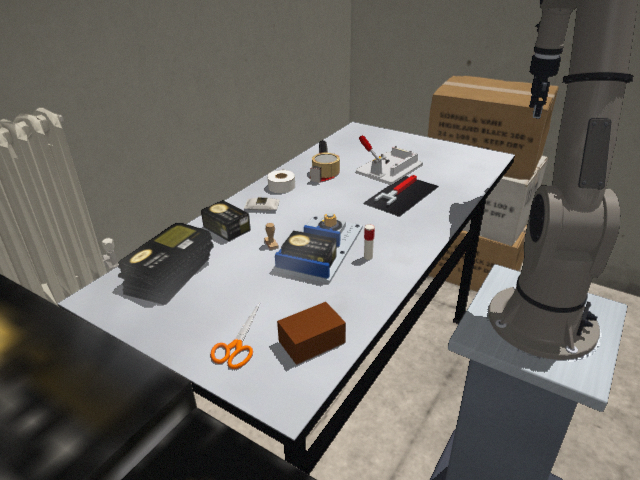

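The top view shows the jig at about (328,254) with its slot pointing left (world +y). The carton is at (296,255), the nut at (357,245), the wrench on the mat at (480,270), the glue stick at (340,300) and the stamp at (306,205). The scissors are at (183,270), the brown decoy at (200,317), and another black carton is at (307,147).

Run:
```python
from h import *
c=camera("top"); P=cloud(c)
for l in ["jig","stop_face","nut","carton_center","wrench_center","mat","glue_center","stamp_center","scissors_center"]:
    for r in outline_of(c,l)[:1]:
        m=r["mask"]&(c["depth"]>0); p=P[m]; rect=cv2.minAreaRect((p[:,:2]*1000).astype(np.float32))
        print(l,round(r["score"],2),np.round(np.median(p,0),3),"z",np.round(np.percentile(p[:,2],[5,50,95]),3),"rect",np.round(rect[0]),np.round(rect[1]),round(rect[2],1))
w=camera("wrist"); save(w,"w0"); s=sense(); print(s["tcp_pos"],q2R(s["tcp_rot"]).round(3)); 
Rt=q2R(s["tcp_rot"]); print("cam in tool",Rt.T@(np.array(w["position"])-s["tcp_pos"]),(Rt.T@att(w)).round(3),w["camera_matrix"])
```

```text
jig 0.97 [ 0.557 -0.019  0.015] z [0.009 0.015 0.057] rect [564.  14.] [161. 273.] 11.9
stop_face 0.82 [ 0.567 -0.036  0.034] z [0.026 0.034 0.063] rect [570. -41.] [ 99. 105.] 10.8
nut 0.65 [ 0.568 -0.056  0.048] z [0.032 0.048 0.068] rect [574. -58.] [44. 47.] 89.4
carton_center 0.91 [0.539 0.09  0.07 ] z [0.064 0.07  0.074] rect [543.  91.] [119.  78.] 12.6
wrench_center 0.66 [ 0.515 -0.371  0.022] z [0.015 0.022 0.027] rect [ 515. -375.] [198.  52.] 82.2
mat 0.95 [ 0.491 -0.369  0.005] z [0.001 0.005 0.009] rect [ 503. -371.] [242. 131.] 83.7
stamp_center 0.48 [0.676 0.069 0.015] z [0.003 0.015 0.068] rect [683.  69.] [27. 51.] 54.5
scissors_center 0.81 [0.518 0.416 0.008] z [0.    0.008 0.013] rect [509. 380.] [ 84. 181.] 1.4
[ 0.20990017 -0.61520986  0.23133281] [[ 0.     0.323 -0.946]
 [-0.    -0.946 -0.323]
 [-1.     0.     0.   ]]
cam in tool [-0.14206709 -0.00056536 -0.07517308] [[-0.     0.292 -0.957]
 [ 1.    -0.001 -0.001]
 [-0.001 -0.957 -0.292]] [[334.12136063   0.         314.07370328]
 [  0.         334.12136063 241.1054958 ]
 [  0.           0.           1.        ]]
```

View pics/w0.png

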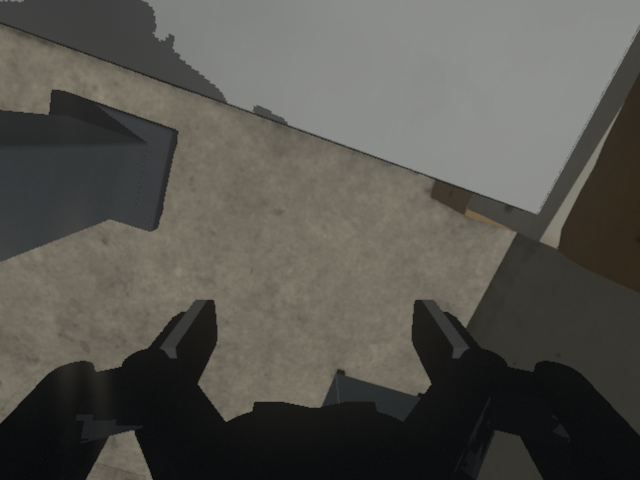

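Emit:
{"fn": "apply_moves", "kwargs": {
  "commands": [
    {"x": 36,"y": 32,"z": 0,"twist": 0.14},
    {"x": 72,"y": 64,"z": 0,"twist": 0.28},
    {"x": 109,"y": 96,"z": 0,"twist": 0.41},
    {"x": 145,"y": 128,"z": 0,"twist": 0.55},
    {"x": 181,"y": 159,"z": 0,"twist": 0.69},
    {"x": 218,"y": 191,"z": 0,"twist": 0.83},
    {"x": 254,"y": 223,"z": 0,"twist": 0.96},
    {"x": 290,"y": 255,"z": 0,"twist": 1.1}
  ]
}}

```text
time: 2.55
tcp_pos: [0.5009, -0.3592, 0.2316]
tcp_rot: [0.465, 0.533, 0.464, -0.533]
ft_force: [0.5, -0.4, -0.4]
width: 0.0848
```

Run:
```python
from h import *
w=camera("wrist"); save(w,"w1"); s=sense(); print(s["tcp_pos"],s["q"].round(2),q2R(s["tcp_rot"]).round(3)); P=cloud(w)
for l in ["wrench_center","wrench_jaw","mat"]:
    for r in outline_of(w,l)[:1]:
        m=r["mask"]&(w["depth"]>0); p=P[m]; rect=cv2.minAreaRect((p[:,:2]*1000).astype(np.float32))
        print(l,round(r["score"],2),np.round(r["extent"]),"z",np.round(np.percentile(p[:,2],[5,50,95]),3),"rect",np.round(rect[0]),np.round(rect[1]),round(rect[2],1))
```

```text
[ 0.5076299  -0.35148281  0.23171515] [ 0.78  0.35 -0.31  1.61  0.1   1.19  0.32] [[ 0.006  0.992 -0.124]
 [ 0.005 -0.124 -0.992]
 [-1.     0.005 -0.006]]
wrench_center 0.59 [332. 218.  59. 183.] z [0.003 0.018 0.023] rect [ 519. -376.] [203.  57.] 84.0
wrench_jaw 0.65 [332. 220.  54. 180.] z [0.016 0.019 0.023] rect [ 524. -377.] [202.  55.] 88.1
mat 0.79 [316. 207. 127. 212.] z [0.001 0.003 0.004] rect [ 504. -371.] [243. 133.] 83.8
```

View pics/w1.png

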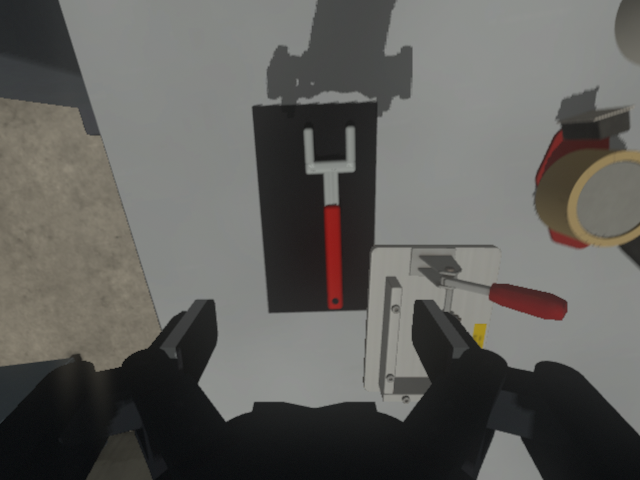

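The wrench lies with its jaw away from the fingers (jaw at about (330,148), handle (332,206)–(335,308)). A clamp fixture sits to its right from column 370. Next I'll go over the nut.

Emit:
{"fn": "apply_moves", "kwargs": {
  "commands": [
    {"x": 10,"y": 45,"z": -5},
    {"x": 19,"y": 90,"z": -10},
    {"x": 28,"y": 135,"z": -15},
    {"x": 38,"y": 180,"z": -20},
    {"x": 48,"y": 226,"z": -25},
    {"x": 57,"y": 271,"z": -30},
    {"x": 57,"y": 271,"z": -30}
  ]
}}

```text
validation failed for argument at $.co...
```

Run:
```python
from h import *
w=camera("wrist"); save(w,"w2"); s=sense(); print(s["tcp_pos"],s["q"].round(2),q2R(s["tcp_rot"]).round(3)); P=cloud(w)
pickle.dump((w,s),open("w2.pkl","wb"))
for l in ["jig","stop_face","nut","carton_center","glue_center","stamp_center"]:
    for r in outline_of(w,l)[:1]:
        m=r["mask"]&(w["depth"]>0); p=P[m]; rect=cv2.minAreaRect((p[:,:2]*1000).astype(np.float32))
        print(l,round(r["score"],2),np.round(r["extent"]),"z",np.round(np.percentile(p[:,2],[5,50,95]),3),"rect",np.round(rect[0]),np.round(rect[1]),round(rect[2],1))
```

```text
[ 0.49945831 -0.36074151  0.23121474] [ 0.79  0.35 -0.3   1.61  0.11  1.19  0.32] [[-0.001  0.99  -0.142]
 [-0.001 -0.142 -0.99 ]
 [-1.    -0.001  0.001]]
```

View pics/w2.png

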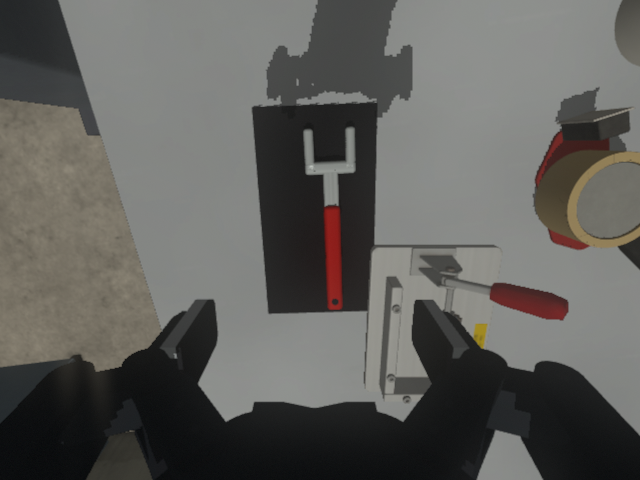

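Emit:
{"fn": "apply_moves", "kwargs": {
  "commands": [
    {"x": 11,"y": 47,"z": -5,"twist": 0},
    {"x": 22,"y": 94,"z": -10,"twist": 0},
    {"x": 33,"y": 141,"z": -15,"twist": 0},
    {"x": 44,"y": 188,"z": -20,"twist": 0},
    {"x": 55,"y": 235,"z": -25,"twist": 0},
    {"x": 65,"y": 281,"z": -30,"twist": 0},
    {"x": 65,"y": 281,"z": -30,"twist": 0}
  ]
}}

```text
time: 3.98
tcp_pos: [0.5646, -0.0749, 0.2014]
tcp_rot: [0.464, 0.533, 0.465, -0.532]
ft_force: [-0.0, -1.2, 0.8]
width: 0.0853
```

Run:
```python
from h import *
w=camera("wrist"); save(w,"w3"); s=sense(); print(s["tcp_pos"],s["q"].round(2),q2R(s["tcp_rot"]).round(3)); P=cloud(w)
pickle.dump((w,s),open("w3.pkl","wb"))
for l in ["jig","stop_face","nut","carton_center","glue_center","stamp_center"]:
    for r in outline_of(w,l)[:1]:
        m=r["mask"]&(w["depth"]>0); p=P[m]; rect=cv2.minAreaRect((p[:,:2]*1000).astype(np.float32))
        print(l,round(r["score"],2),np.round(r["extent"]),"z",np.round(np.percentile(p[:,2],[5,50,95]),3),"rect",np.round(rect[0]),np.round(rect[1]),round(rect[2],1))
```

```text
[ 0.56427448 -0.0784127   0.20139598] [ 0.42  0.3  -0.44  1.76  0.14  1.11 -0.2 ] [[-0.    0.99 -0.14]
 [-0.   -0.14 -0.99]
 [-1.   -0.    0.  ]]
jig 0.81 [283. 138. 251. 276.] z [0.01  0.012 0.056] rect [563.   4.] [157. 259.] 10.7
stop_face 0.89 [302. 178. 120. 132.] z [0.029 0.032 0.061] rect [571. -40.] [ 98. 104.] 11.5
nut 0.83 [323. 204.  47.  50.] z [0.033 0.059 0.066] rect [575. -58.] [47. 48.] 41.4
carton_center 0.77 [255.  53. 189. 106.] z [0.036 0.069 0.07 ] rect [533.  68.] [ 66. 150.] 81.4
glue_center 0.55 [148. 183.  79.  38.] z [0.012 0.084 0.094] rect [407. -20.] [80. 25.] 8.8
stamp_center 0.59 [427.  39.  67.  65.] z [0.007 0.012 0.065] rect [686.  73.] [36. 52.] 56.9
```

View pics/w3.png

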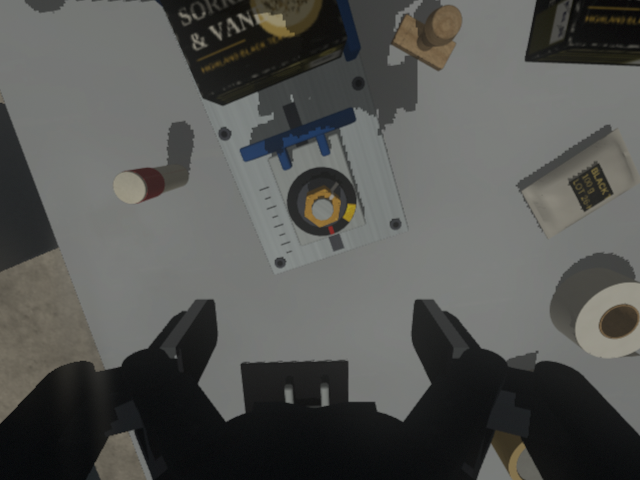

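The nut is at (322,208), with the yellow sector at (350,212) and the red mark at (332,231). The stop plate is at (300,135), the glue stick at (140,187) and the stamp at (428,40). I'll zoom in to find the white line.

Run:
```python
from h import *
w,s=pickle.load(open("w3.pkl","rb"))
cv2.imwrite("pics/z3.png",cv2.resize(w["color"][160:260,265:385,::-1],None,fx=6,fy=6,interpolation=cv2.INTER_CUBIC))
P=cloud(w)
# hex top points
z=P[:,:,2]; m=np.zeros_like(z,bool); m[165:250,270:375]=1
hx=m&(z>0.0555)&(z<0.0615); p=P[hx]*1000; print("hex",len(p),p.mean(0), cv2.minAreaRect(p[:,:2].astype(np.float32)))
st=m&(z>0.0625)&(z<0.068); p=P[st]*1000; print("stud",len(p),p.mean(0),cv2.minEnclosingCircle(p[:,:2].astype(np.float32)))
fl=m&(z>0.033)&(z<0.0375); p=P[fl]*1000; print("fl",len(p),cv2.minEnclosingCircle(p[:,:2].astype(np.float32)))
for u,v in [(350,212),(332,231)]: print(at_z(w,u,v,0.033))
# plate top
hx=(z>0.053)&(z<0.059); hx[165:]=0; hx[:100]=0; p=P[hx]*1000; print("plate",len(p),p.mean(0),cv2.minAreaRect(p[:,:2].astype(np.float32)))
```

```text
hex 618 [574.79630698 -56.26119292  60.05512066] ((574.75537109375, -57.417728424072266), (33.12074279785156, 30.202077865600586), 15.11133861541748)
stud 374 [574.76638737 -57.12895984  65.46921175] ((574.5872192382812, -57.498046875), 9.465530395507812)
fl 772 ((574.472412109375, -48.48172378540039), 36.26913833618164)
[ 0.60011811 -0.07005861  0.033     ]
[ 0.58101069 -0.08623998  0.033     ]
plate 1774 [562.54468037   5.31655461  54.90327507] ((550.3377075195312, 7.441066741943359), (46.5965690612793, 118.89797973632812), 79.5879898071289)
```

View pics/z3.png

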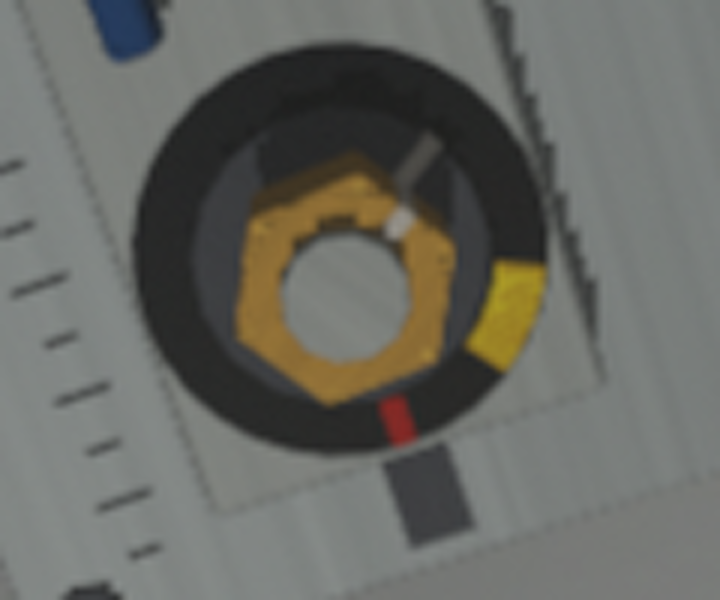

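Run:
```python
from h import *
w,s=pickle.load(open("w3.pkl","rb"))
c=np.array([.5747,-.0574])
for zx,zy,z in [(402,218,.060),(418,165,.035),(425,150,.035),(345,298,.065)]:
    p=at_z(w,265+zx/6-.4,160+zy/6-.4,z); d=p[:2]-c; print(p,np.degrees(np.arctan2(d[1],d[0])))
P=cloud(w); z=P[:,:,2]; m=np.zeros_like(z,bool); m[165:250,270:375]=1
hx=m&(z>0.0565)&(z<0.0615); p=(P[hx]-[*c,0])[:,:2]*1000
# flat orientation: best hexagon support (drop shadow outliers)
best=[]
for a in np.arange(0,60,1.):
    sup=[np.percentile(p@[np.cos(np.radians(a+60*k)),np.sin(np.radians(a+60*k))],98) for k in range(6)]
    best.append((max(sup),a,np.round(sup,1)))
best.sort(key=lambda t:t[0]); print(best[:4])
# carton orientation etc
for nm,lo,hi in [("carton",.066,.074)]:
    k=(z>lo)&(z<hi)&(np.abs(P[:,:,0]-.54)<.09)&(P[:,:,1]>0.02)&(P[:,:,1]<.16); q=P[k]*1000; print(nm,len(q),cv2.minAreaRect(q[:,:2].astype(np.float32)),q[:,2].mean())
```

```text
[ 0.58388075 -0.04805375  0.06      ] 45.5118035177987
[ 0.58804936 -0.04445176  0.035     ] 44.12612380388194
[ 0.58937996 -0.04232605  0.035     ] 45.75863680529885
[ 0.57439707 -0.05738521  0.065     ] 177.20472755944547
[(np.float64(14.556332216075463), np.float64(41.0), array([14.6, 14.5, 14.4, 14.3, 14.3, 14.4])), (np.float64(14.602447580755394), np.float64(42.0), array([14.6, 14.5, 14.4, 14.4, 14.4, 14.4])), (np.float64(14.607060102243166), np.float64(40.0), array([14.6, 14.6, 14.4, 14.3, 14.4, 14.3])), (np.float64(14.627581593256481), np.float64(43.0), array([14.6, 14.5, 14.4, 14.5, 14.3, 14.4]))]
carton 12001 ((544.7346801757812, 86.36036682128906), (117.55326080322266, 69.18375396728516), 12.2593994140625) 68.9710345074737
```

White line is about 44–45° in the world, so the nut reads about 0.22 rad. The stud and hex both put the axis at (574.7, -57.4). I'll turn the jaws onto the flat normal at 44° (57° off the slot) and take a second view.

Emit:
{"fn": "apply_moves", "kwargs": {
  "commands": [
    {"x": 2,"y": 4,"z": -5,"twist": 0.17},
    {"x": 4,"y": 8,"z": -10,"twist": 0.34},
    {"x": 6,"y": 12,"z": -15,"twist": 0.51},
    {"x": 8,"y": 16,"z": -20,"twist": 0.68},
    {"x": 10,"y": 21,"z": -25,"twist": 0.83},
    {"x": 10,"y": 21,"z": -30,"twist": 0.91},
    {"x": 10,"y": 21,"z": -30,"twist": 0.91},
    {"x": 10,"y": 21,"z": -30,"twist": 0.91}
  ],
  "jaw": 58,
  "newtons": 60
}}

```text
time: 5.32
tcp_pos: [0.5741, -0.0615, 0.1716]
tcp_rot: [0.65, 0.278, 0.65, -0.279]
ft_force: [-0.2, -0.6, -0.4]
width: 0.0497
```

```bash
cat > nutlook.py <<'E'
from h import *
import sys
w=camera("wrist"); save(w,sys.argv[1]); s=sense(); Rt=q2R(s["tcp_rot"]); print(s["tcp_pos"].round(4),"yaw",np.degrees(np.arctan2(Rt[1,1],Rt[0,1])).round(1),"down",Rt[:,0].round(3),s["q"].round(2),s["ft_force"].round(1),s["width"])
pickle.dump((w,s),open(sys.argv[1]+".pkl","wb"))
P=cloud(w); z=P[:,:,2]
for r in outline_of(w,"nut")[:1]:
    m=cv2.dilate(r["mask"].astype(np.uint8),np.ones((9,9)))>0
    print(r["score"],r["extent"])
    for nm,lo,hi in [("hex",.0565,.0615),("stud",.0625,.068)]:
        p=P[m&(z>lo)&(z<hi)]*1000
        if len(p)>5: print(nm,len(p),cv2.minAreaRect(p[:,:2].astype(np.float32)),cv2.minEnclosingCircle(p[:,:2].astype(np.float32)),p[:,2].mean())
    u,v=map(int,r["extent"][:2]); cv2.imwrite("pics/z"+sys.argv[1]+".png",cv2.resize(w["color"][max(0,v-60):v+60,max(0,u-70):u+70,::-1],None,fx=5,fy=5,interpolation=cv2.INTER_CUBIC)); print("crop origin",max(0,u-70),max(0,v-60))
E
python3 nutlook.py w4
```

```text
[ 0.5741 -0.0614  0.1717] yaw 43.6 down [ 0.001 -0.001 -1.   ] [ 0.5   0.37 -0.59  1.77  0.23  1.07  0.59] [-0.1  0.4 -0. ] 0.04963254374496559
0.78 [318.5, 227.9, 53.6, 53.0]
hex 730 ((574.7474975585938, -57.06744384765625), (29.5360164642334, 34.02813720703125), 44.59571075439453) ((574.803466796875, -57.01226043701172), 17.02545928955078) 60.06991665759947
stud 437 ((574.5440063476562, -56.81012725830078), (17.682661056518555, 17.99907684326172), 84.39584350585938) ((574.64599609375, -56.956520080566406), 9.370462417602539) 65.38697303924874
crop origin 248 167
```

View pics/w4.png

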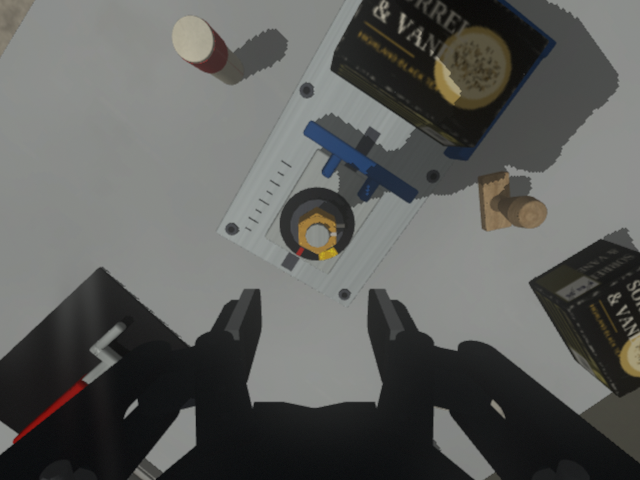

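Second view agrees: nut axis at (574.7, -57.1), top at z = 60 mm, flat at 44.6°, jaws at 43.6°. Descending.

Emit:
{"fn": "apply_moves", "kwargs": {
  "commands": [
    {"x": 1,"y": 4,"z": -40,"twist": 0.01},
    {"x": 1,"y": 4,"z": -80,"twist": 0.01},
    {"x": 1,"y": 4,"z": -110,"twist": 0.01},
    {"x": 1,"y": 4,"z": -125,"twist": 0.01},
    {"x": 1,"y": 4,"z": -130,"twist": 0.01},
    {"x": 1,"y": 4,"z": -130,"twist": 0.01}
  ]
}}

```text
time: 6.18
tcp_pos: [0.5759, -0.0572, 0.0425]
tcp_rot: [0.652, 0.275, 0.65, -0.275]
ft_force: [-0.8, 0.0, -0.1]
width: 0.0494
```

```bash
python3 nutlook.py w5
```

```text
[ 0.5761 -0.0572  0.0428] yaw 44.2 down [ 0.003 -0.001 -1.   ] [ 0.44  0.53 -0.53  1.87  0.36  0.83  0.5 ] [-0.8  0.3 -0.4] 0.049577666337407754
0.87 [311.1, 301.5, 91.2, 106.7]
hex 2386 ((574.4237060546875, -56.93259048461914), (33.78859329223633, 31.073984146118164), 71.38117980957031) ((574.67578125, -56.64561080932617), 17.307964324951172) 59.993793061605075
stud 1535 ((574.4080810546875, -56.88274002075195), (18.318981170654297, 19.01394271850586), 58.57333755493164) ((574.814453125, -57.25495910644531), 10.224085807800293) 65.22592108162418
crop origin 241 241
```

View pics/w5.png

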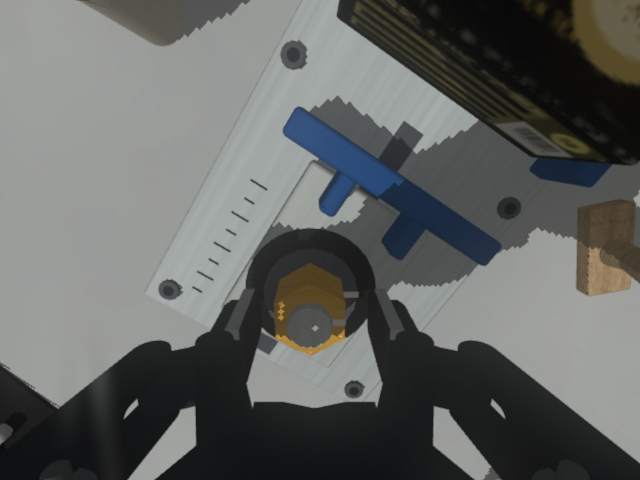

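The fingers straddle the hex, flats parallel to the pads, hex at (310,305). Closing.

Emit:
{"fn": "apply_moves", "kwargs": {
  "commands": [
    {"x": -1,"y": 0,"z": -1,"twist": 0},
    {"x": -1,"y": 0,"z": -1,"twist": 0},
    {"x": -1,"y": 0,"z": -1,"twist": 0},
    {"x": -1,"y": 0,"z": -1,"twist": 0}
  ],
  "jaw": 0,
  "newtons": 60
}}

```text
time: 6.78
tcp_pos: [0.5747, -0.0583, 0.0432]
tcp_rot: [0.653, 0.274, 0.65, -0.276]
ft_force: [-3.4, -1.8, 7.7]
width: 0.0283
```

```bash
python3 nutlook.py w6
python3 - <<'E'
from h import *
w,s=pickle.load(open("w6.pkl","rb")); P=cloud(w)*1000; z=P[:,:,2]
a=np.radians(101.5); ex=np.array([np.cos(a),np.sin(a)])
x=(P[:,:,:2]-[574.7,-57.1])@ex; y=(P[:,:,:2]-[574.7,-57.1])@[-ex[1],ex[0]]
# plate top front edge and carton near edge in coords from nut
k=(z>53)&(z<59)&(x>50)&(x<80)&(abs(y)<52); print("plate x",np.percentile(x[k],[1,5,50,95,99]))
k=(z>64)&(z<75)&(x>80)&(x<140)&(abs(y)<60); 
for yy in (-20,-10,0,10,20,30): kk=k&(abs(y-yy)<3); print(yy, np.percentile(x[kk],[0.5,2]) if kk.sum()>5 else None)
E
```

```text
[ 0.5746 -0.0583  0.0432] yaw 44.2 down [ 0.002 -0.003 -1.   ] [ 0.44  0.53 -0.53  1.87  0.36  0.83  0.5 ] [-3.3 -1.4  6.5] 0.028837160406198156
0.88 [314.4, 299.7, 92.0, 103.8]
hex 2350 ((573.9356689453125, -56.93010711669922), (31.65937614440918, 34.29092025756836), 40.031646728515625) ((574.6922607421875, -56.67717361450195), 18.694786071777344) 60.01201059370299
stud 1670 ((574.472412109375, -56.157066345214844), (30.41022300720215, 19.47542953491211), 45.321712493896484) ((573.8941650390625, -55.74214172363281), 17.591140747070312) 65.23595607749087
crop origin 244 239
plate x [58.60005032 59.15041195 64.4569055  69.62180096 70.16318355]
-20 [112.93796644 113.18901602]
-10 [112.75885837 113.01159255]
0 [112.56243716 112.79837724]
10 [112.35053905 112.55649897]
20 [112.06764946 112.24266748]
30 [111.82884671 111.95316502]
```

Gripped (28.8 mm). The gap from stop face to carton measures 42.5 mm. Sliding about 38 mm first.

Emit:
{"fn": "apply_moves", "kwargs": {
  "commands": [
    {"x": -1,"y": 5,"z": 0,"twist": 0},
    {"x": -2,"y": 10,"z": 0,"twist": 0},
    {"x": -3,"y": 15,"z": 0,"twist": 0},
    {"x": -4,"y": 20,"z": 0,"twist": 0},
    {"x": -5,"y": 25,"z": 0,"twist": 0},
    {"x": -6,"y": 29,"z": 0,"twist": 0},
    {"x": -7,"y": 33,"z": 0,"twist": 0},
    {"x": -7.5,"y": 37,"z": 0,"twist": 0}
  ]
}}

```text
time: 7.88
tcp_pos: [0.5677, -0.0247, 0.0433]
tcp_rot: [0.654, 0.273, 0.649, -0.277]
ft_force: [1.4, -6.4, -2.1]
width: 0.0284
```

```bash
cat > gap.py <<'E'
import sys
from h import *
w=camera("wrist"); save(w,sys.argv[1]); s=sense(); Rt=q2R(s["tcp_rot"]); print(s["tcp_pos"].round(4),"yaw",np.degrees(np.arctan2(Rt[1,1],Rt[0,1])).round(1),s["ft_force"].round(1),s["moment"].round(2),round(s["width"],4))
P=cloud(w)*1000; z=P[:,:,2]
a=np.radians(101.5); ex=np.array([np.cos(a),np.sin(a)])
x=(P[:,:,:2]-[574.7,-57.1])@ex; y=(P[:,:,:2]-[574.7,-57.1])@[-ex[1],ex[0]]
t=(s["tcp_pos"][:2]*1000-[574.7,-57.1])@ex; print("tcp along",t)
k=(z>53)&(z<59)&(x>50+t)&(x<72.5+t)&(abs(y)<52); print("plate x",np.percentile(x[k],[1,99]) if k.sum()>5 else None)
k=(z>64)&(z<75)&(x>80)&(x<220)
for yy in (-20,0,20): 
    kk=k&(abs(y-yy)<3); print(yy, np.percentile(x[kk],[0.5,99.5]) if kk.sum()>5 else None)
k=(z>45)&(z<54)&(x>150)&(x<230)&(abs(y)<50); print("fence", np.percentile(x[k],[1,50,99]) if k.sum()>5 else None)
E
python3 gap.py w7
```

```text
[ 0.5676 -0.0238  0.0433] yaw 44.2 [ 1.2 -5.3 -1.8] [-1.11 -0.33  0.12] 0.0284
tcp along 34.076345776321276
plate x [ 92.88622348 104.46226949]
-20 [113.47120971 180.76789869]
0 [112.99294232 169.65791675]
20 [112.60593892 157.03914618]
fence None
```

View pics/w7.png

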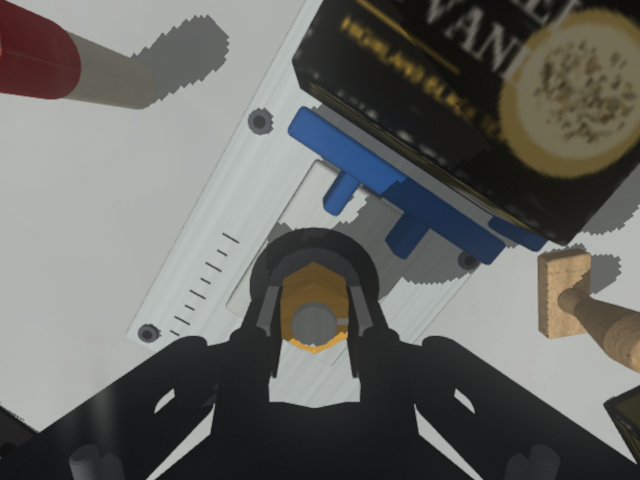

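Moved 35 mm with about 6.5 N of drag; 8 mm of gap is left, and the face is approaching the carton squarely. Continuing slowly.

Emit:
{"fn": "apply_moves", "kwargs": {
  "commands": [
    {"x": -0.6,"y": 3,"z": 0,"twist": 0},
    {"x": -1,"y": 5,"z": 0,"twist": 0},
    {"x": -1.4,"y": 7,"z": 0,"twist": 0},
    {"x": -1.6,"y": 8,"z": 0,"twist": 0}
  ]
}}

```text
time: 8.43
tcp_pos: [0.5665, -0.0188, 0.0433]
tcp_rot: [0.654, 0.273, 0.648, -0.278]
ft_force: [1.7, -6.1, -3.1]
width: 0.0283
```

```bash
python3 gap.py w8
```

```text
[ 0.5665 -0.0186  0.0433] yaw 44.1 [ 1.7 -5.6 -3.2] [-1.04 -0.43  0.21] 0.0283
tcp along 39.39204155251915
plate x [ 98.94744798 110.4913814 ]
-20 [113.48912156 186.62340788]
0 [113.10320819 175.48297256]
20 [112.6331912  162.77726675]
fence None
```

Emit:
{"fn": "apply_moves", "kwargs": {
  "commands": [
    {"x": -0.4,"y": 2,"z": 0,"twist": 0},
    {"x": -0.8,"y": 4,"z": 0,"twist": 0},
    {"x": -1,"y": 5,"z": 0,"twist": 0},
    {"x": -1,"y": 5,"z": 0,"twist": 0}
  ]
}}

```text
time: 8.98
tcp_pos: [0.5659, -0.0159, 0.0433]
tcp_rot: [0.655, 0.272, 0.647, -0.279]
ft_force: [1.7, -5.3, -3.2]
width: 0.0288
```

```bash
python3 gap.py w9
```

```text
[ 0.5659 -0.0158  0.0433] yaw 44.1 [ 2.2 -5.4 -3.2] [-1.06 -0.45  0.19] 0.0284
tcp along 42.21567425803647
plate x [101.91079332 113.99342429]
-20 [114.39141354 189.39467595]
0 [114.19450068 178.60134901]
20 [113.95286954 165.62581728]
fence None
```

Emit:
{"fn": "apply_moves", "kwargs": {
  "commands": [
    {"x": -0.5,"y": 2.5,"z": 0,"twist": 0},
    {"x": -0.8,"y": 4,"z": 0,"twist": 0},
    {"x": -0.8,"y": 4,"z": 0,"twist": 0}
  ]
}}

```text
time: 9.4
tcp_pos: [0.5658, -0.0153, 0.0433]
tcp_rot: [0.656, 0.272, 0.646, -0.281]
ft_force: [3.6, -7.2, -3.1]
width: 0.0283
```

```bash
python3 gap.py w10
```

```text
[ 0.5658 -0.0153  0.0433] yaw 44.0 [ 2.9 -7.5 -3.4] [-1.35 -0.61  0.21] 0.0287
tcp along 42.75635982463218
plate x [102.45014429 114.2534941 ]
-20 [114.61206821 189.3816681 ]
0 [114.49749306 178.70489867]
20 [114.35771688 166.09351453]
fence None
```

View pics/w10.png

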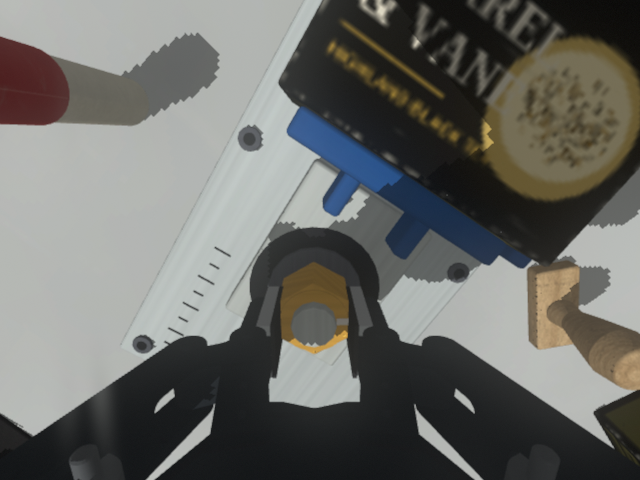

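Emit:
{"fn": "apply_moves", "kwargs": {
  "commands": [
    {"x": -0.8,"y": 4,"z": 0,"twist": 0},
    {"x": -1.4,"y": 7,"z": 0,"twist": 0},
    {"x": -1.4,"y": 7,"z": 0,"twist": 0}
  ]
}}

```text
time: 9.82
tcp_pos: [0.5659, -0.0152, 0.0433]
tcp_rot: [0.657, 0.27, 0.644, -0.284]
ft_force: [4.1, -14.0, -4.0]
width: 0.0286
```

```bash
python3 gap.py w11
python3 - <<'E'
from h import *
for n in ["top","scene"]:
    c=camera(n); P=cloud(c)*1000; z=P[:,:,2]
    save(c,n+"11")
    a=np.radians(101.5); ex=np.array([np.cos(a),np.sin(a)])
    x=(P[:,:,:2]-[574.7,-57.1])@ex; y=(P[:,:,:2]-[574.7,-57.1])@[-ex[1],ex[0]]
    rgb=c["color"].astype(int); blue=(rgb[:,:,2]>rgb[:,:,0]+40)
    k=(z>64)&(z<75)&(x>100)&(x<205)&(abs(y)<65); print(n,"carton",np.percentile(x[k],[1,99]),np.percentile(y[k],[1,99]))
    k=blue&(z>40)&(z<60)&(x>150)&(x<240)&(abs(y)<70); print("fence",k.sum(),np.percentile(x[k],[1,10,50,99]) if k.sum() else 0)
    k=(z>8)&(z<18)&(x>-90)&(x<0)&(abs(y)<80); print("bed end",np.percentile(x[k],[0.2,1,3]))
    uv=w2pix(c,np.array([[.55,.09,.06]]))[0].astype(int); 
    cv2.imwrite("pics/z%s11.png"%n,cv2.resize(c["color"][uv[1]-60:uv[1]+60,uv[0]-75:uv[0]+75,::-1],None,fx=5,fy=5,interpolation=cv2.INTER_CUBIC))
E
```

```text
[ 0.5659 -0.0152  0.0433] yaw 43.8 [  4.1 -13.3  -4.7] [-2.4  -0.98  0.21] 0.0285
tcp along 42.80781262087058
plate x [102.46929054 114.23428336]
-20 [114.59354282 188.91026906]
0 [114.54713202 178.34863624]
20 [114.42148551 165.60772268]
fence None
top carton [114.03664628 190.70418958] [-56.0321845   59.08041681]
fence 115 [192.93288957 193.81991951 196.01561733 198.83036423]Traceback (most recent call last):
  File "<stdin>", line 10, in <module>
    return _quantile_unchecked(
        a, q, axis, out, overwrite_input, method, keepdims, weights)
    return _ureduce(a,
                    func=_quantile_ureduce_func,
    ...<5 lines>...
                    overwrite_input=overwrite_input,
                    method=method)
    r = func(a, **kwargs)
    result = _quantile(arr,
                       quantiles=q,
    ...<2 lines>...
                       out=out,
                       weights=wgt)
    slices_having_nans = np.isnan(arr[-1, ...])
                                  ~~~^^^^^^^^^
IndexError: index -1 is out of bounds for axis 0 with size 0
```

The push rose to 14 N with no further motion, and the carton's far edge (192.5) meets the fence (about 193), so the carton is home. Now turning the nut clockwise.

Emit:
{"fn": "apply_moves", "kwargs": {
  "commands": [
    {"x": 0,"y": 0,"z": 0,"twist": -0.16},
    {"x": 0,"y": 0,"z": 0,"twist": -0.32},
    {"x": 0,"y": 0,"z": 0,"twist": -0.48},
    {"x": 0,"y": 0,"z": 0,"twist": -0.64},
    {"x": 0,"y": 0,"z": 0,"twist": -0.8},
    {"x": 0,"y": 0,"z": 0,"twist": -0.96},
    {"x": 0,"y": 0,"z": 0,"twist": -1.1},
    {"x": 0,"y": 0,"z": 0,"twist": -1.2}
  ]
}}

```text
time: 10.92
tcp_pos: [0.5645, -0.0157, 0.0433]
tcp_rot: [-0.381, -0.587, -0.378, 0.607]
ft_force: [-3.0, -2.7, 0.8]
width: 0.0287
```

```bash
python3 gap.py w12
```

```text
[ 0.5646 -0.0157  0.0433] yaw -25.3 [-4.  -2.8  0.3] [-0.61  0.11 -0.11] 0.0286
tcp along 42.60538963985084
plate x [102.1960408  114.07063641]
-20 [114.12250194 170.53373492]
0 [114.20824541 185.29614032]
20 [114.08619713 180.46341318]
fence None
```

View pics/w12.png

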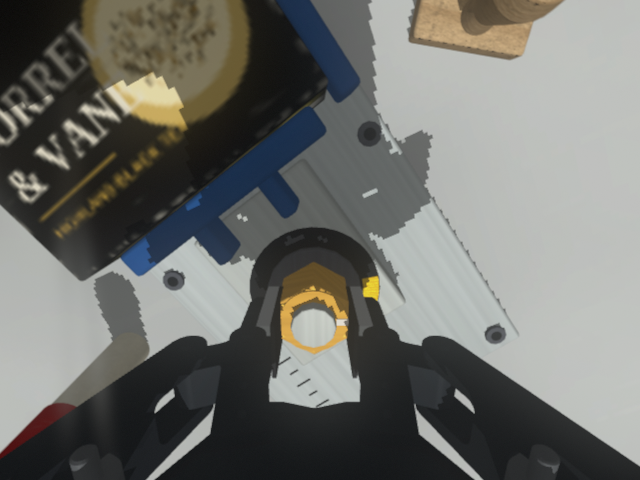

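The white line points at the yellow sector (369,290). By jaw yaw the nut is at about 1.43 rad, and the carton is still held. Releasing and lifting.

Emit:
{"fn": "apply_moves", "kwargs": {
  "commands": [
    {"x": 0,"y": 0,"z": 0,"twist": 0},
    {"x": 0,"y": 0,"z": 0,"twist": 0},
    {"x": 0,"y": 0,"z": 0,"twist": 0},
    {"x": 1,"y": 0,"z": 20,"twist": 0},
    {"x": 1,"y": 0,"z": 60,"twist": 0},
    {"x": 1,"y": -15,"z": 110,"twist": 0},
    {"x": 1,"y": -30,"z": 155,"twist": 0},
    {"x": 1,"y": -30,"z": 155,"twist": 0}
  ],
  "jaw": 55
}}

```text
time: 11.98
tcp_pos: [0.5686, -0.047, 0.2026]
tcp_rot: [-0.381, -0.59, -0.375, 0.605]
ft_force: [0.5, -0.4, 0.2]
width: 0.0473
```

```bash
python3 gap.py w13; python3 nutlook.py w14
```

```text
[ 0.5668 -0.046   0.2001] yaw -25.3 [ 0.2  1.  -1.1] [0.05 0.03 0.03] 0.0471
tcp along 12.426442027265516
plate x None
-20 [113.85366032 191.6919808 ]
0 [113.72863626 191.18942384]
20 [113.78143718 191.49048143]
fence [199.32611232 201.52136776 203.9275991 ]
[ 0.5655 -0.0454  0.1983] yaw -25.3 down [-0.022 -0.018 -1.   ] [ 0.22  0.3  -0.27  1.76  0.11  1.12 -0.53] [-0.9 -0.3 -1.4] 0.04704416741166088
0.64 [275.6, 162.3, 145.9, 147.3]
hex 804 ((560.0401611328125, 12.340412139892578), (101.29557037353516, 85.82998657226562), 11.635034561157227) ((557.1298828125, 26.72047233581543), 57.94720458984375) 59.81656570660596
stud 588 ((559.9498291015625, 16.478988647460938), (96.71310424804688, 81.23648834228516), 11.40473747253418) ((557.2627563476562, 30.017236709594727), 54.45330810546875) 65.59862817677416
crop origin 205 102
```

View pics/w14.png

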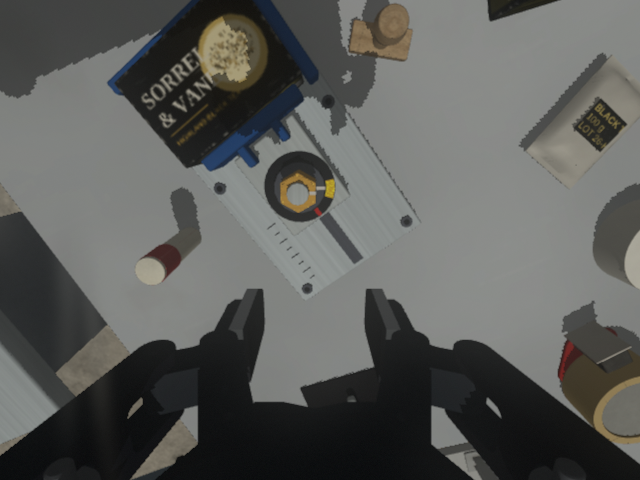

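View pics/zw14.png

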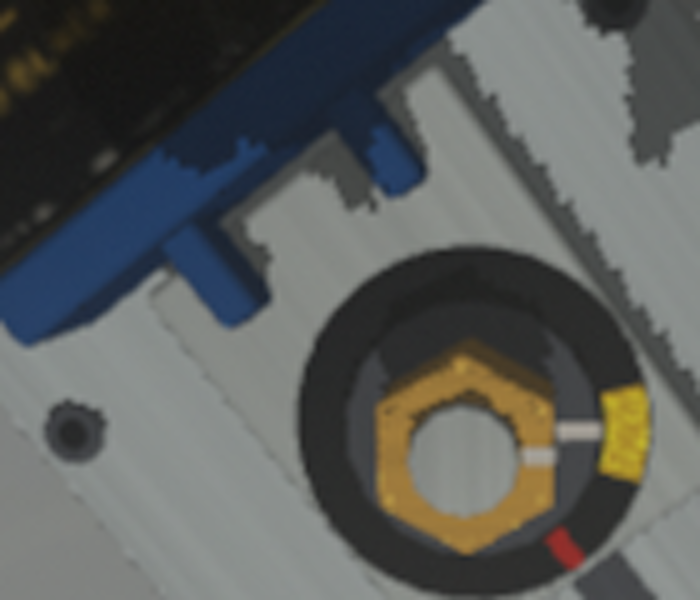

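The line lies in the yellow sector's middle, and the stop is flush with the carton, which sits against the fence. Next: measure the nut centre, then fetch the wrench.

Run:
```python
from h import *
w,s=pickle.load(open("w14.pkl","rb")); P=cloud(w)*1000; z=P[:,:,2]
d=np.hypot(P[:,:,0]-566,P[:,:,1]+16)
for lo,hi in [(62.5,68),(56.5,61.5)]:
    k=(d<22)&(z>lo)&(z<hi); p=P[k][:,:2].astype(np.float32); print(len(p),cv2.minEnclosingCircle(p),cv2.minAreaRect(p))
k=(d<22)&(z>56.5)&(z<61.5); c=np.array(cv2.minEnclosingCircle(P[(d<22)&(z>62.5)][:,:2].astype(np.float32))[0])
p=P[k][:,:2]-c; b=[]
for a in np.arange(0,60,1.):
    sup=[np.percentile(p@[np.cos(np.radians(a+60*j)),np.sin(np.radians(a+60*j))],98) for j in range(6)]; b.append((max(sup),a,np.round(sup,1)))
b.sort(key=lambda t:t[0]); print(b[:3])
for zx,zy,zz in [(545,457,.060),(580,430,.035),(567,550,.033),(627,433,.033)]:
    q=at_z(w,205+zx/5-.4,102+zy/5-.4,zz)*1000; e=q[:2]-c; print(q.round(1),np.degrees(np.arctan2(e[1],e[0])).round(1))
t=camera("top"); s=sense(); print(s["tcp_pos"])
for l in ["wrench_center","glue_center","mat"]:
    for r in recognise(t,l)[:1]: print(l,r)
```

```text
394 ((565.8192749023438, -14.306573867797852), 9.408671379089355) ((565.957275390625, -14.142890930175781), (17.974498748779297, 18.144466400146484), 23.648263931274414)
649 ((565.728515625, -14.207442283630371), 16.97280502319336) ((566.0170288085938, -14.236501693725586), (33.36708068847656, 30.2171630859375), 66.46783447265625)
[(np.float64(23.075109142553917), np.float64(38.0), array([23.1, 23. , 14.4,  5.9,  5.8, 14.3])), (np.float64(23.149335776775384), np.float64(39.0), array([23.1, 23. , 14.3,  5.8,  5.9, 14.5])), (np.float64(23.16521978002067), np.float64(37.0), array([23. , 23.2, 14.5,  5.9,  5.6, 14.1]))]
[577.8 -19.8  60. ] 13.0
[583.6 -22.   35. ] 3.7
[571.7 -41.8  33. ] -62.9
[591.1 -26.5  33. ] -6.2
[ 0.56455005 -0.0449216   0.1967683 ]
wrench_center {'extent': [480.4, 266.5, 78.2, 20.2], 'score': 0.61}
glue_center {'extent': [475.4, 277.1, 97.9, 59.2], 'score': 0.24}
mat {'extent': [475.9, 276.8, 98.3, 59.9], 'score': 0.85}
```

Nut centre is about (566, -14.7), line at -25°, nut about 1.42 rad by the red mark. Jaw direction 125° for the wrench gives a swing that is clear on both sides. Going to the wrench.

Emit:
{"fn": "apply_moves", "kwargs": {
  "commands": [
    {"x": -7,"y": -45,"z": 2,"twist": 0.05},
    {"x": -14,"y": -95,"z": 4,"twist": 0.1},
    {"x": -21,"y": -145,"z": 4,"twist": 0.15},
    {"x": -28,"y": -195,"z": 4,"twist": 0.2},
    {"x": -35,"y": -245,"z": 4,"twist": 0.25},
    {"x": -43,"y": -295,"z": 4,"twist": 0.3},
    {"x": -50,"y": -335,"z": 4,"twist": 0.3},
    {"x": -50,"y": -335,"z": 4,"twist": 0.3}
  ]
}}

```text
time: 13.32
tcp_pos: [0.5122, -0.3845, 0.1995]
tcp_rot: [-0.464, -0.524, -0.46, 0.547]
ft_force: [-0.0, 1.0, -0.6]
width: 0.0469
```

```bash
cat > wr.py <<'E'
import sys
from h import *
w=camera("wrist"); save(w,sys.argv[1]); s=sense(); Rt=q2R(s["tcp_rot"]); print(s["tcp_pos"].round(4),"yaw",np.degrees(np.arctan2(Rt[1,1],Rt[0,1])).round(1),"down",Rt[:,0].round(3),s["ft_force"].round(1),s["moment"].round(2),round(s["width"],4))
P=cloud(w)*1000; z=P[:,:,2]; rgb=w["color"].astype(int)
for r in outline_of(w,"wrench_center")[:1]:
    m=cv2.dilate(r["mask"].astype(np.uint8),np.ones((7,7)))>0
    red=m&(rgb[:,:,0]>100)&(rgb[:,:,1]<60)
    p=P[red]; print(r["score"],r["extent"],"red z",np.percentile(p[:,2],[5,50,95]).round(1),cv2.minAreaRect(p[p[:,2]>np.percentile(p[:,2],95)-8][:,:2].astype(np.float32)))
    st=m&(rgb.min(2)>90)&(w["depth"]>0); p2=P[st]; print("steel z",np.percentile(p2[:,2],[5,50,95]).round(1),cv2.minAreaRect(p2[p2[:,2]>np.median(p2[:,2])-5][:,:2].astype(np.float32)))
    a=p[:,:2].mean(0); b=p2[:,:2].mean(0); print("red mean",a,"steel mean",b,"dir",np.degrees(np.arctan2(*(b-a)[::-1])))
E
python3 wr.py w15
```

```text
[ 0.5136 -0.3813  0.1996] yaw -8.2 down [-0.02  -0.024 -1.   ] [ 0.5  0.4 -1.1] [ 0.03 -0.02 -0.01] 0.0468
0.62 [318.8, 195.2, 65.7, 210.9] red z [20.7 22.3 23.6] ((517.0980834960938, -391.55291748046875), (171.0614013671875, 16.65216827392578), 84.82003784179688)
steel z [15.3 17.2 18.5] ((523.8723754882812, -318.4239196777344), (73.6953353881836, 52.11043167114258), 85.15753936767578)
red mean [ 515.3907104  -411.23675427] steel mean [ 525.94246401 -320.29541871] dir 83.38167145919665
```

View pics/w15.png

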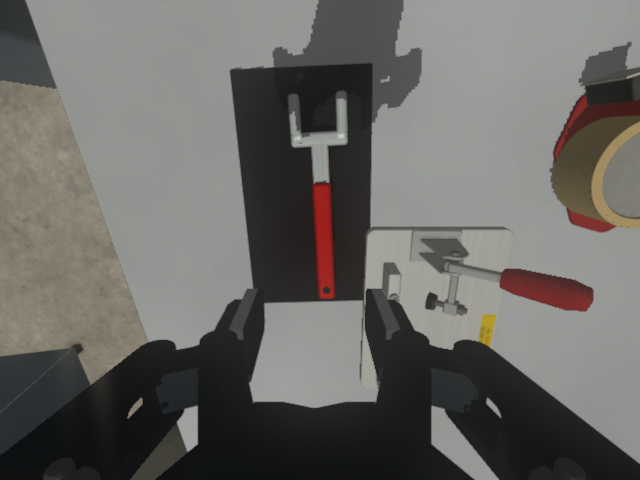

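Run:
```python
from h import *
w=camera("wrist"); s=sense(); print(s["tcp_pos"])
g=lambda u,v,z:(at_z(w,u,v,z)*1000)[:2]
f=g(321,183.5,23);r=g(327,299,23);print("front",f,"rear",r,np.linalg.norm(f-r),np.degrees(np.arctan2(*(f-r)[::-1])))
a=g(294,94,18);b=g(341,92,18);print("tips mid",(a+b)/2,np.linalg.norm(a-b))
u=(f-r)/np.linalg.norm(f-r); print("center from handle",(f-29*u),(r+95*u),"center from tips",(a+b)/2-109*u)
t=(a+b)/2; d=t-(f+r)/2; print("dir tip-handle",np.degrees(np.arctan2(d[1],d[0])))
cv2.imwrite("pics/z16.png",cv2.resize(w["color"][80:310,250:400,::-1],None,fx=2.6,fy=2.6,interpolation=cv2.INTER_CUBIC))
```

```text
[ 0.51533024 -0.37829252  0.20005776]
front [ 897.0490276  3124.06490659] rear [ 1600.9593278  11838.63729741] 8742.954973315347 -94.61797973418233
tips mid [  406.9780208  -1995.65398098] 2282.7321410735517
center from handle [ 899.38386734 3152.97076281] [ 1593.31071486 11743.94569947] center from tips [  415.75379775 -1887.00783176]
dir tip-handle -95.07736269123083
```

View pics/z16.png

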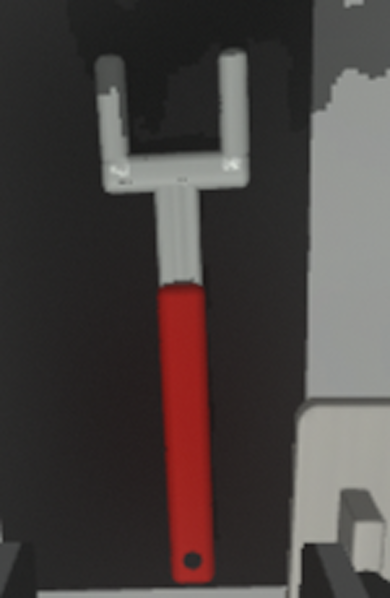

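Run:
```python
from h import *
w=camera("wrist"); s=sense(); Rt=q2R(s["tcp_rot"]); print(s["tcp_pos"],Rt[:,0].round(3),np.degrees(np.arctan2(Rt[1,1],Rt[0,1])))
k=2.6
g=lambda zx,zy,z:(at_z(w,250+zx/k-.4,80+zy/k-.4,z/1000)*1000)[:2]
f=g(183,286,23);r=g(194,583,23);print("front",f,"rear",r,np.linalg.norm(f-r),np.degrees(np.arctan2(*(f-r)[::-1])))
a=g(109,55,18);b=g(232,49,18);print("tips mid",(a+b)/2,np.linalg.norm(a-b))
u=(f-r)/np.linalg.norm(f-r); print("center from handle",(f-29*u),(r+95*u),"center from tips",(a+b)/2-109*u)
t=(a+b)/2; d=t-(f+r)/2; print("dir tip-handle",np.degrees(np.arctan2(d[1],d[0])))
```

```text
[ 0.51560827 -0.37793132  0.20031894] [-0.018 -0.023 -1.   ] -7.852374171900634
front [ 522.13366672 -354.18055981] rear [ 510.56487151 -475.89798464] 122.26597453230139 84.57055642489452
tips mid [ 528.29630305 -274.77166316] 42.181041197182296
center from handle [ 519.3896894  -383.05045051] [ 519.55376273 -381.32420479] center from tips [ 517.98273313 -383.28263161]
dir tip-handle 85.13168769285893
```

Wrench centre is (519, -382.7), direction 84.8°, handle top at z = 23 (so half height 13, and length 122 vs 124 given). I'll grip near its balance point, at wrench x = +15, which also stays clear of the fixture.

Emit:
{"fn": "apply_moves", "kwargs": {
  "commands": [
    {"x": 5,"y": 10,"z": -40,"twist": 0.04},
    {"x": 5,"y": 10,"z": -90,"twist": 0.04},
    {"x": 5,"y": 10,"z": -130,"twist": 0.04},
    {"x": 5,"y": 10,"z": -150,"twist": 0.04},
    {"x": 5,"y": 10,"z": -150,"twist": 0.04}
  ],
  "jaw": 46
}}

```text
time: 14.15
tcp_pos: [0.5205, -0.3665, 0.0493]
tcp_rot: [-0.477, -0.513, -0.474, 0.533]
ft_force: [-0.3, -0.8, 0.5]
width: 0.0392
```

```bash
python3 wr.py w17
```

```text
[ 0.5214 -0.3675  0.0509] yaw -5.5 down [-0.017 -0.024 -1.   ] [ 0.2 -0.2 -0.1] [-0.01 -0.05  0.03] 0.0391
0.96 [312.4, 255.2, 112.6, 306.9] red z [19.3 22.2 23.4] ((519.0969848632812, -371.39697265625), (167.0447998046875, 17.652755737304688), 84.8020248413086)
steel z [15.3 17.1 18.3] ((523.911865234375, -316.0741271972656), (80.99052429199219, 52.48004150390625), 84.97106170654297)
red mean [ 516.51139172 -399.28477031] steel mean [ 524.32948429 -311.69139596] dir 84.89961570799258
```

View pics/w17.png

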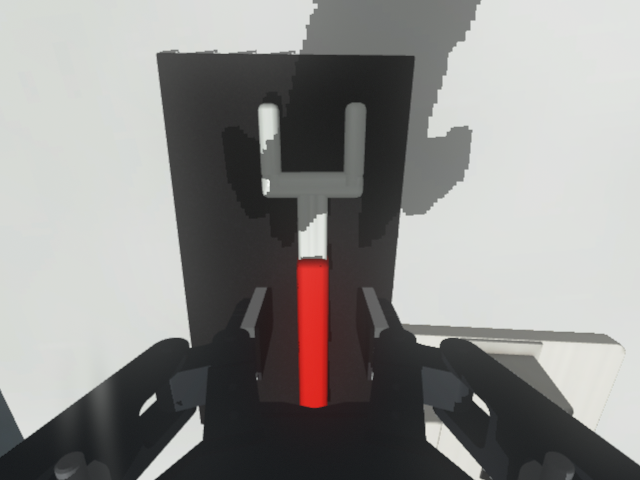

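The handle is centred between the fingers and parallel to them. Descending and closing.

Emit:
{"fn": "apply_moves", "kwargs": {
  "commands": [
    {"x": 0,"y": 0,"z": -20,"twist": 0},
    {"x": 0,"y": 0,"z": -36,"twist": 0},
    {"x": 0,"y": 0,"z": -43,"twist": 0},
    {"x": 0,"y": 0,"z": -43,"twist": 0}
  ]
}}

```text
time: 14.75
tcp_pos: [0.5214, -0.3678, 0.0079]
tcp_rot: [-0.478, -0.513, -0.473, 0.533]
ft_force: [0.7, -0.0, 0.2]
width: 0.0393
```

Emit:
{"fn": "apply_moves", "kwargs": {
  "commands": [
    {"x": 0,"y": 0,"z": 0,"twist": 0},
    {"x": 0,"y": 0,"z": 0,"twist": 0},
    {"x": 0,"y": 0,"z": 0,"twist": 0},
    {"x": 0,"y": 0,"z": 0,"twist": 0}
  ],
  "jaw": 0,
  "newtons": 90
}}

```text
time: 15.25
tcp_pos: [0.5215, -0.3681, 0.0085]
tcp_rot: [-0.478, -0.513, -0.473, 0.534]
ft_force: [-0.9, 0.8, 4.6]
width: 0.0154
```

```bash
python3 wr.py w18
```

```text
[ 0.5215 -0.3681  0.0085] yaw -5.5 down [-0.016 -0.025 -1.   ] [-1.9  0.9  4.4] [ 0.19  0.38 -0.05] 0.0155
0.61 [316.5, 248.2, 150.4, 317.7] red z [19.6 22.3 23.3] ((523.7891845703125, -352.7720642089844), (126.80773162841797, 17.792715072631836), 84.20626068115234)
steel z [14.9 17.  18.3] ((527.2366943359375, -316.1265563964844), (80.61407470703125, 52.94511032104492), 84.00846862792969)
red mean [ 520.80399724 -382.7823687 ] steel mean [ 527.83301416 -311.15590968] dir 84.39526107685177
```

Emit:
{"fn": "apply_moves", "kwargs": {
  "commands": [
    {"x": 0,"y": 0,"z": 40,"twist": 0},
    {"x": 0,"y": 10,"z": 90,"twist": 0},
    {"x": 15,"y": 50,"z": 110,"twist": 0.12},
    {"x": 35,"y": 95,"z": 110,"twist": 0.26},
    {"x": 58,"y": 140,"z": 110,"twist": 0.4},
    {"x": 82,"y": 185,"z": 110,"twist": 0.54},
    {"x": 105,"y": 225,"z": 110,"twist": 0.65},
    {"x": 116,"y": 250,"z": 110,"twist": 0.71}
  ]
}}

```text
time: 16.35
tcp_pos: [0.6382, -0.1147, 0.1176]
tcp_rot: [0.634, 0.316, 0.623, -0.332]
ft_force: [0.6, 0.5, -2.6]
width: 0.0156
```

Emit:
{"fn": "apply_moves", "kwargs": {
  "commands": [
    {"x": 0,"y": 0,"z": -20,"twist": 0},
    {"x": 0,"y": 0,"z": -40,"twist": 0},
    {"x": 0,"y": 0,"z": -40,"twist": 0}
  ]
}}

```text
time: 16.73
tcp_pos: [0.6345, -0.1177, 0.0739]
tcp_rot: [0.631, 0.316, 0.624, -0.335]
ft_force: [0.1, 0.1, -2.4]
width: 0.0156
```

```bash
python3 wr.py w19
```

```text
[ 0.6361 -0.1173  0.0755] yaw 35.2 down [-0.001 -0.028 -1.   ] [ 0.7 -0.9 -2.1] [ 0.12  0.03 -0.  ] 0.0157
0.93 [314.1, 248.7, 150.5, 320.7] red z [86.4 87.6 88.7] ((625.9902954101562, -105.61720275878906), (16.38591766357422, 125.55070495605469), 35.85245132446289)
steel z [10.2 82.7 84. ] ((622.4067993164062, -99.3368148803711), (53.07377243041992, 140.2606964111328), 34.3182258605957)
red mean [ 649.41751226 -136.96760588] steel mean [597.81056545 -71.10785129] dir 128.08184143256767
```

View pics/w19.png

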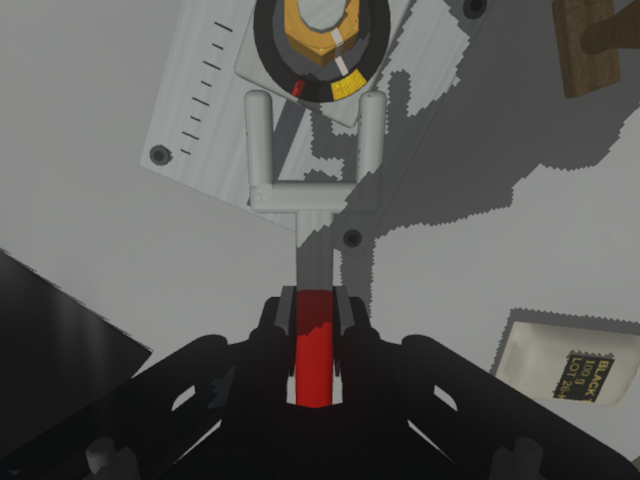

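The jaw is lined up below the nut: prong tips at (258,92) and (372,92), nut at about (322,12). Its height is 30.5 mm above the target. Working out the lateral error.

Run:
```python
from h import *
w=camera("wrist"); s=sense(); Rt=q2R(s["tcp_rot"]); print(s["tcp_pos"],np.degrees(np.arctan2(Rt[1,1],Rt[0,1])))
g=lambda u,v,z:(at_z(w,u,v,z/1000)*1000)[:2]
# prong inner edges at top surface
L1,L2=g(270.5,110,83),g(272,175,83); R1,R2=g(359.5,110,83),g(358,175,83)
print("inner width",np.linalg.norm(L1-R1),np.linalg.norm(L2-R2))
m1=(L1+R1)/2;m2=(L2+R2)/2;print("axis",np.degrees(np.arctan2(*(m1-m2)[::-1])))
hf=g(315,290,88); d=m1-hf; print("axis from handle",np.degrees(np.arctan2(*d[::-1])))
tip=(g(258,90,83)+g(372,90,83))/2; print("tip",tip)
a=np.arctan2(*d[::-1]); u=np.array([np.cos(a),np.sin(a)]); n=np.array([-u[1],u[0]])
jaw=tip-14*u; print("jaw",jaw,"tcp->jaw",(jaw-s["tcp_pos"][:2]*1000)@u,(jaw-s["tcp_pos"][:2]*1000)@n)
c=np.array([566,-14.7]); print("nut rel jaw along",(c-jaw)@u,"lat",(c-jaw)@n)
P=cloud(w)*1000; z=P[:,:,2]; k=(np.hypot(P[:,:,0]-566,P[:,:,1]+15)<30)&(z>62.5)&(z<68); p=P[k][:,:2].astype(np.float32); print(len(p),cv2.minEnclosingCircle(p) if len(p) else 0)
p=(s["tcp_pos"][:2]*1000);
```

```text
[ 0.63804621 -0.11631414  0.07764958] 35.31320958006472
inner width 33.277605124824305 34.10293785846889
axis 125.3627659071083
axis from handle 125.44043789753493
tip [585.11834409 -40.87930495]
jaw [593.23633263 -52.28536747] tcp->jaw 78.14872916379169 -0.6200377290588538
nut rel jaw along 46.41466336260181 lat 0.3958378673789151
1199 ((567.92236328125, -17.122825622558594), 10.315205574035645)
```

Emit:
{"fn": "apply_moves", "kwargs": {
  "commands": [
    {"x": 0,"y": 0,"z": -12,"twist": 0},
    {"x": 0,"y": 0,"z": -24,"twist": 0},
    {"x": 0,"y": 0,"z": -31,"twist": 0},
    {"x": 0,"y": 0,"z": -31,"twist": 0},
    {"x": 0,"y": 0,"z": -31,"twist": 0}
  ]
}}

```text
time: 17.5
tcp_pos: [0.6383, -0.1162, 0.0468]
tcp_rot: [0.634, 0.317, 0.622, -0.333]
ft_force: [0.3, 0.2, -1.7]
width: 0.0155
```

```bash
cat > jaw.py <<'E'
import sys
from h import *
w=camera("wrist"); save(w,sys.argv[1]); s=sense(); Rt=q2R(s["tcp_rot"]); y=np.arctan2(Rt[1,1],Rt[0,1])
print(s["tcp_pos"].round(4),"yaw",np.degrees(y).round(1),"down",Rt[:,0].round(3),s["ft_force"].round(1),s["moment"].round(2),s["q"].round(2))
a=y+np.pi/2; u=np.array([np.cos(a),np.sin(a)]); n=np.array([-u[1],u[0]])
jaw=s["tcp_pos"][:2]*1000+78.2*u-.6*n; c=np.array([566,-14.7]); print("jaw",jaw,"nut along",(c-jaw)@u,"lat",(c-jaw)@n)
P=cloud(w)*1000; z=P[:,:,2]; d=np.hypot(P[:,:,0]-566,P[:,:,1]+15)
k=(d<30)&(z>62.5)&(z<68); p=P[k][:,:2].astype(np.float32); print("stud",len(p),cv2.minAreaRect(p) if len(p)>4 else 0)
rgb=w["color"].astype(int); st=(rgb.max(2)-rgb.min(2)<25)&(rgb.min(2)>60)&(z>45)&(z<60)&(np.hypot(P[:,:,0]-jaw[0],P[:,:,1]-jaw[1])<35); p=P[st]
if len(p)>20: print("head z",np.percentile(p[:,2],[5,50,95]),cv2.minAreaRect(p[:,:2].astype(np.float32)))
E
python3 jaw.py w20
```

```text
[ 0.6385 -0.1163  0.047 ] yaw 35.3 down [ 0.005 -0.028 -1.   ] [ 0.3 -0.5 -2.3] [ 0.07  0.04 -0.  ] [ 0.36  0.59 -0.36  1.7   0.29  0.89  0.49]
jaw [593.7548936  -52.12328385] nut along 46.5812468972274 lat 1.0117957480308546
stud 80 ((570.8131103515625, -20.765748977661133), (7.653258323669434, 4.602472305297852), 64.98210906982422)
head z [52.86101463 55.49715045 56.74519992] ((594.6327514648438, -51.87651443481445), (53.16957092285156, 69.20796203613281), 35.56889343261719)
```

View pics/w20.png

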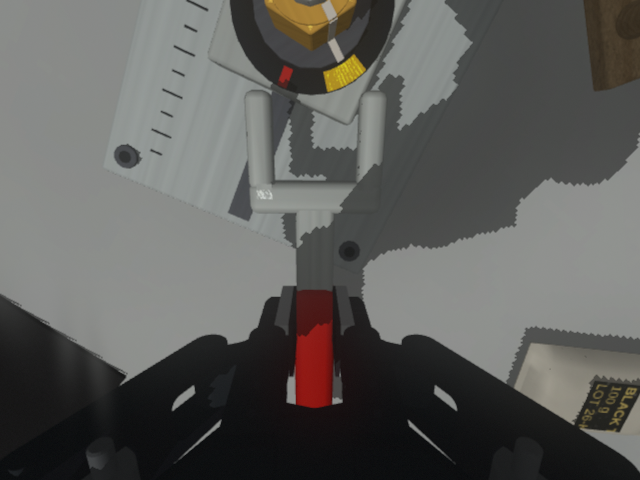

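Head centre is at z = 50.5, so lower 2–3 mm more. Lateral offset is within 1 mm. Sliding the jaw onto the hex.

Emit:
{"fn": "apply_moves", "kwargs": {
  "commands": [
    {"x": -3,"y": 4,"z": -2.5,"twist": 0},
    {"x": -7,"y": 10,"z": -2.5,"twist": 0},
    {"x": -11,"y": 15.5,"z": -2.5,"twist": 0},
    {"x": -15,"y": 21,"z": -2.5,"twist": 0},
    {"x": -19,"y": 27,"z": -2.5,"twist": 0},
    {"x": -19,"y": 27,"z": -2.5,"twist": 0}
  ]
}}

```text
time: 18.3
tcp_pos: [0.6187, -0.0884, 0.0445]
tcp_rot: [0.634, 0.316, 0.623, -0.333]
ft_force: [-0.7, -0.4, -2.4]
width: 0.0158
```

```bash
python3 jaw.py w21
```

```text
[ 0.619  -0.0889  0.0445] yaw 35.4 down [ 0.004 -0.028 -1.   ] [-0.6 -0.7 -1.5] [0.02 0.18 0.08] [ 0.33  0.56 -0.37  1.76  0.29  0.86  0.44]
jaw [574.2681642  -24.76427388] nut along 12.992551903650538 lat 0.9196429401291376
stud 2728 ((566.4602661132812, -13.681669235229492), (20.11345863342285, 18.406391143798828), 15.6928071975708)
head z [50.88126565 53.20172786 54.43836833] ((577.9573364257812, -28.626052856445312), (53.250003814697266, 59.13302993774414), 36.08145523071289)
```

View pics/w21.png

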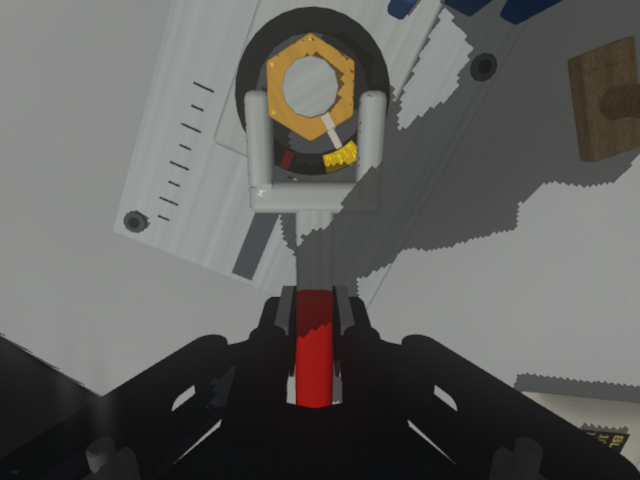

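The prongs are entering around the hex with the hex centred within about 1 mm. 13 mm remain.

Emit:
{"fn": "apply_moves", "kwargs": {
  "commands": [
    {"x": -2.5,"y": 2.5,"z": 0,"twist": 0},
    {"x": -5.5,"y": 6.5,"z": 0,"twist": 0},
    {"x": -8.3,"y": 10.4,"z": 0,"twist": 0},
    {"x": -8.3,"y": 10.4,"z": 0,"twist": 0},
    {"x": -8.3,"y": 10.4,"z": 0,"twist": 0}
  ]
}}

```text
time: 18.98
tcp_pos: [0.6109, -0.0786, 0.0446]
tcp_rot: [0.634, 0.316, 0.622, -0.333]
ft_force: [-0.3, -0.6, -2.3]
width: 0.0155
```

```bash
python3 jaw.py w22
```

```text
[ 0.6109 -0.0787  0.0445] yaw 35.3 down [ 0.004 -0.028 -1.   ] [-1.  -0.4 -2.4] [ 0.06 -0.01 -0.05] [ 0.32  0.55 -0.37  1.79  0.29  0.85  0.43]
jaw [566.14147947 -14.52135713] nut along -0.06388063523287414 lat 0.21874409638569856
stud 2455 ((565.6934814453125, -13.787191390991211), (18.46916389465332, 20.946027755737305), 44.10906219482422)
head z [50.97930712 53.2651655  54.48845187] ((572.9063110351562, -22.638572692871094), (53.42561340332031, 48.932437896728516), 34.80350875854492)
```

View pics/w22.png

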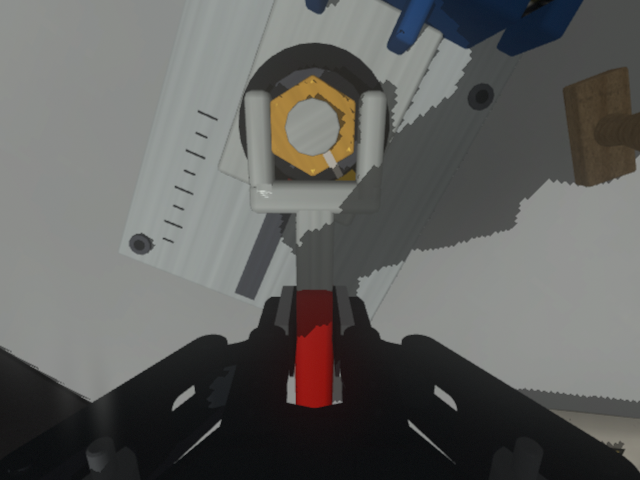

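The wrench is seated round the hex. I'll swing it clockwise along an arc of 78.4 mm radius about the nut, 48° first.

Emit:
{"fn": "apply_moves", "kwargs": {
  "commands": [
    {"x": -9.4,"y": -5.6,"z": 0,"twist": -0.14},
    {"x": -19.5,"y": -9.9,"z": 0,"twist": -0.28},
    {"x": -30.1,"y": -12.7,"z": 0,"twist": -0.42},
    {"x": -40.9,"y": -14,"z": 0,"twist": -0.56},
    {"x": -51.9,"y": -13.8,"z": 0,"twist": -0.7},
    {"x": -62.7,"y": -12.1,"z": 0,"twist": -0.84},
    {"x": -62.7,"y": -12.1,"z": 0,"twist": -0.84}
  ]
}}

```text
time: 19.9
tcp_pos: [0.5472, -0.0916, 0.0444]
tcp_rot: [-0.444, -0.542, -0.44, 0.563]
ft_force: [-1.9, -1.9, -1.9]
width: 0.0155
```

```bash
python3 jaw.py w23
```

```text
[ 0.5473 -0.0917  0.0444] yaw -12.7 down [-0.02  -0.023 -1.   ] [-2.5 -2.2 -1.8] [-0.37  0.54  0.14] [ 0.22  0.46 -0.18  1.92  0.15  0.8  -0.27]
jaw [565.06362614 -15.51755083] nut along 1.003028900989563 lat -0.7342468154024332
stud 2463 ((564.8956909179688, -15.089740753173828), (20.90691566467285, 18.632986068725586), 56.632301330566406)
head z [50.91739493 53.02606046 54.22472715] ((562.9371948242188, -25.692142486572266), (49.18057632446289, 53.145694732666016), 77.29096221923828)
```

View pics/w23.png

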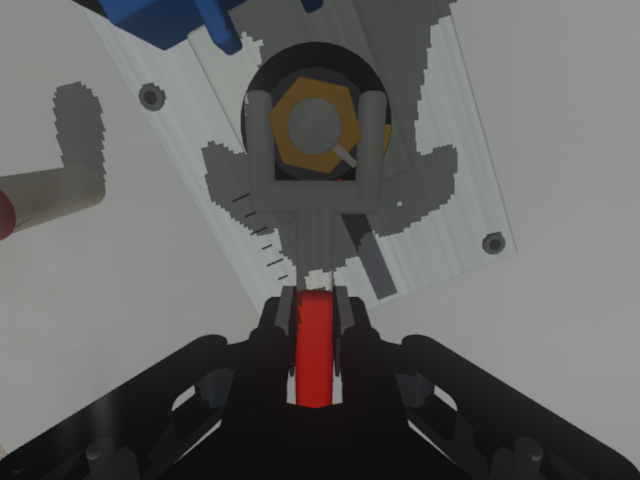

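Emit:
{"fn": "apply_moves", "kwargs": {
  "commands": [
    {"x": -5,"y": 2,"z": 0,"twist": -0.07},
    {"x": -9.4,"y": 4,"z": 0,"twist": -0.14},
    {"x": -14,"y": 6,"z": 0,"twist": -0.2},
    {"x": -18,"y": 8,"z": 0,"twist": -0.27},
    {"x": -18,"y": 8,"z": 0,"twist": -0.27}
  ]
}}

```text
time: 20.58
tcp_pos: [0.528, -0.0843, 0.0441]
tcp_rot: [-0.364, -0.594, -0.364, 0.618]
ft_force: [-4.5, -2.0, 0.4]
width: 0.0154
```

```bash
python3 jaw.py w24; python3 gap.py w25
```

```text
[ 0.528  -0.0843  0.0441] yaw -28.0 down [-0.029 -0.018 -0.999] [-4.3 -2.5 -0.3] [-0.31  0.98  0.32] [ 0.17  0.43 -0.13  1.96  0.1   0.78 -0.51]
jaw [565.18333073 -15.50692935] nut along 1.0957533998977136 lat -0.34264872693241866
stud 2477 ((565.5520629882812, -13.949359893798828), (18.097511291503906, 18.320173263549805), 62.40350341796875)
head z [50.77846833 52.93860007 54.16235416] ((560.1539916992188, -24.55276107788086), (49.256874084472656, 53.37376022338867), 61.96712875366211)
[ 0.528  -0.0843  0.0441] yaw -28.0 [-3.3 -2.4 -0.2] [-0.38  0.91  0.36] 0.0156
tcp along -17.302351824877082
plate x [32.84546581 55.03190914]
-20 None
0 None
20 None
fence None
```

View pics/w24.png

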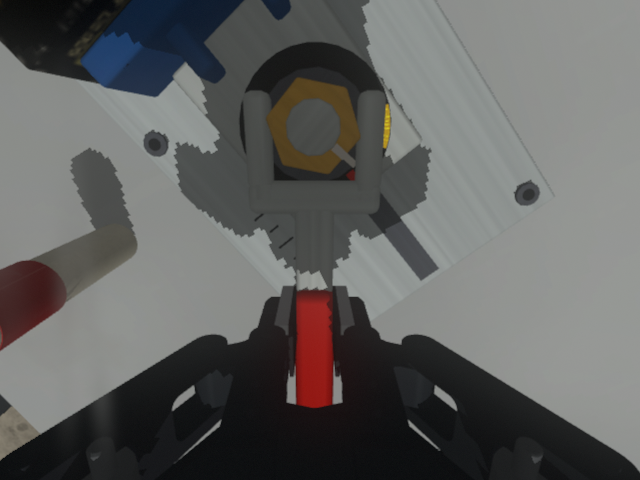

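Run:
```python
from h import *
w=camera("wrist")
cv2.imwrite("pics/z26.png",cv2.resize(w["color"][60:210,240:400,::-1],None,fx=4.5,fy=4.5,interpolation=cv2.INTER_CUBIC)); pickle.dump((w,sense()),open("w26.pkl","wb"))
```

```text
(no output)
```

View pics/z26.png

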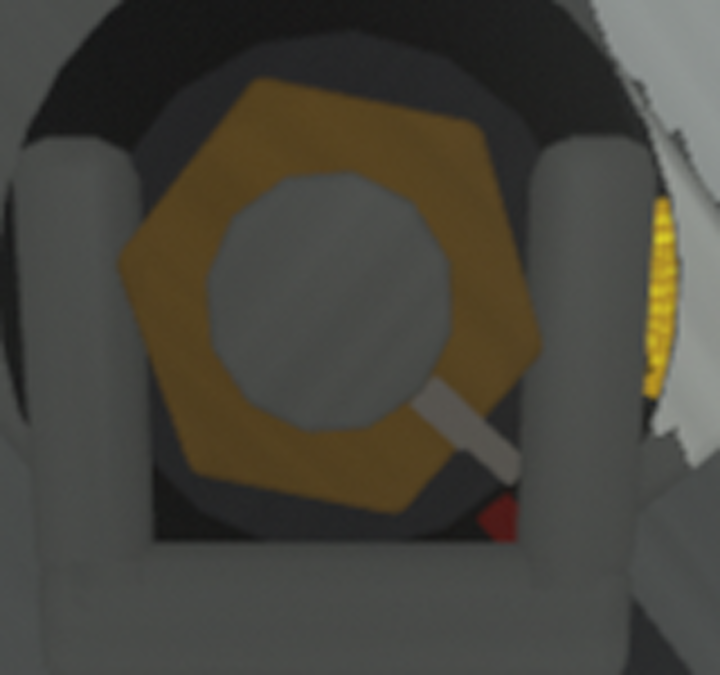

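Run:
```python
from h import *
w,s=pickle.load(open("w26.pkl","rb"));P=cloud(w)*1000; z=P[:,:,2]
g=lambda zx,zy,h:(at_z(w,240+zx/4.5-.4,60+zy/4.5-.4,h/1000)*1000)[:2]
c=g(330,302,65); print("c",c)
A=lambda p,q:np.degrees(np.arctan2(*(q-p)[::-1]))
print("flat dirs: right edge",A(g(540,340,60),g(482,130,60)),"left",A(g(195,470,60),g(120,265,60)),"br",A(g(402,513,60),g(540,345,60))-90)
print("line",A(g(425,390,60),g(462,447,60)),A(c,g(443,418,60)), "flange", A(c,g(495,458,35)))
print("red",A(c,g(505,515,33)))
```

```text
c [565.6673691  -13.72290864]
flat dirs: right edge 80.45807923436814 left 81.07632264630709 br -67.12638883494088
line -83.22124776107678 -72.38238457003072 flange -70.62462587637256
red -77.8840285631873
```

The line is about 8° short of the red mark (about 2.2 rad). Turning about 8° more.

Emit:
{"fn": "apply_moves", "kwargs": {
  "commands": [
    {"x": -3,"y": 2,"z": 0,"twist": -0.05},
    {"x": -6.3,"y": 4,"z": 0,"twist": -0.1},
    {"x": -9.5,"y": 6.2,"z": 0,"twist": -0.14},
    {"x": -9.5,"y": 6.2,"z": 0,"twist": -0.14},
    {"x": -9.5,"y": 6.2,"z": 0,"twist": -0.14}
  ]
}}

```text
time: 21.35
tcp_pos: [0.5186, -0.0784, 0.0441]
tcp_rot: [-0.321, -0.618, -0.322, 0.642]
ft_force: [-3.5, -2.3, -0.7]
width: 0.0155
```

```bash
python3 jaw.py w27;  python3 - <<'E'
from h import *
w=camera("wrist")
cv2.imwrite("pics/z28.png",cv2.resize(w["color"][60:210,240:400,::-1],None,fx=4.5,fy=4.5,interpolation=cv2.INTER_CUBIC)); pickle.dump((w,sense()),open("w28.pkl","wb"))
E
```

```text
[ 0.5186 -0.0784  0.0441] yaw -35.9 down [-0.031 -0.014 -0.999] [-2.4 -2.2 -0.4] [-0.35  0.53  0.26] [ 0.14  0.42 -0.1   1.98  0.08  0.77 -0.64]
jaw [564.97116776 -15.47934883] nut along 1.234864512349939 lat -0.37548635300220445
stud 2477 ((565.4847412109375, -14.012338638305664), (18.318504333496094, 18.354564666748047), 87.41504669189453)
head z [50.70057817 52.92203123 54.1763009 ] ((558.6384887695312, -23.647560119628906), (49.240474700927734, 53.04497146606445), 54.15046691894531)
```

View pics/z28.png

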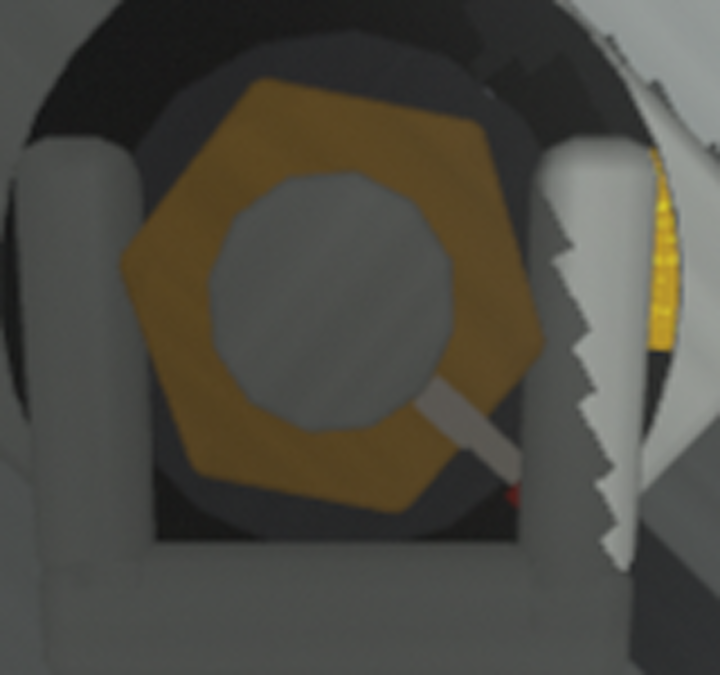

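Line is on the red mark (about 2.34 rad). Backing the wrench off within its play before lifting.

Emit:
{"fn": "apply_moves", "kwargs": {
  "commands": [
    {"x": 5,"y": -3,"z": 0,"twist": 0.07},
    {"x": 10.5,"y": -6.5,"z": 0,"twist": 0.15},
    {"x": 10.5,"y": -6.5,"z": 0,"twist": 0.15},
    {"x": 10.5,"y": -6.5,"z": 0,"twist": 0.15}
  ]
}}

```text
time: 21.95
tcp_pos: [0.5293, -0.0837, 0.044]
tcp_rot: [-0.367, -0.592, -0.368, 0.616]
ft_force: [-1.4, 2.4, -2.4]
width: 0.0155
```

```bash
python3 jaw.py w29
```

```text
[ 0.5293 -0.0839  0.044 ] yaw -27.4 down [-0.029 -0.017 -0.999] [-1.8  2.7 -2.3] [0.51 0.19 0.11] [ 0.17  0.43 -0.13  1.96  0.1   0.78 -0.5 ]
jaw [565.74440284 -14.7740967 ] nut along 0.1833128048649343 lat -0.1929161535663801
stud 2458 ((565.4999389648438, -14.03032112121582), (18.449264526367188, 18.38066291809082), 25.709186553955078)
head z [50.41741967 52.55626808 53.80805183] ((560.994384765625, -23.776405334472656), (49.576316833496094, 53.21575927734375), 62.519561767578125)
```

View pics/w29.png

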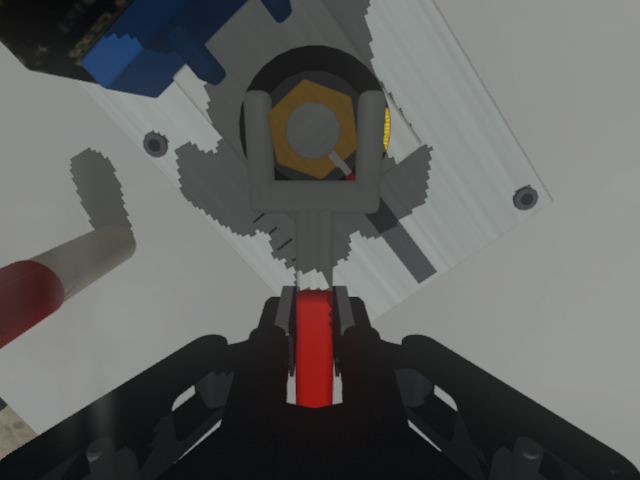

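Emit:
{"fn": "apply_moves", "kwargs": {
  "commands": [
    {"x": -2,"y": 1.3,"z": 0,"twist": -0.035},
    {"x": -2,"y": 1.3,"z": 6,"twist": -0.035},
    {"x": -2,"y": 1.3,"z": 14,"twist": -0.035},
    {"x": -2,"y": 1.3,"z": 26,"twist": -0.035},
    {"x": -2,"y": 1.3,"z": 50,"twist": -0.035},
    {"x": -2,"y": -20,"z": 80,"twist": -0.035},
    {"x": -2,"y": -40,"z": 100,"twist": -0.035},
    {"x": -2,"y": -40,"z": 100,"twist": -0.035}
  ]
}}

```text
time: 23.0
tcp_pos: [0.5295, -0.1266, 0.1469]
tcp_rot: [-0.357, -0.601, -0.354, 0.621]
ft_force: [-0.0, 0.1, -2.7]
width: 0.0154
```

```bash
python3 gap.py w30
```

```text
[ 0.5284 -0.1246  0.1453] yaw -29.5 [-0.1  0.8 -2.3] [ 0.05 -0.06  0.04] 0.0158
tcp along -56.89827442072486
plate x None
-20 None
0 None
20 None
fence None
```

View pics/w30.png

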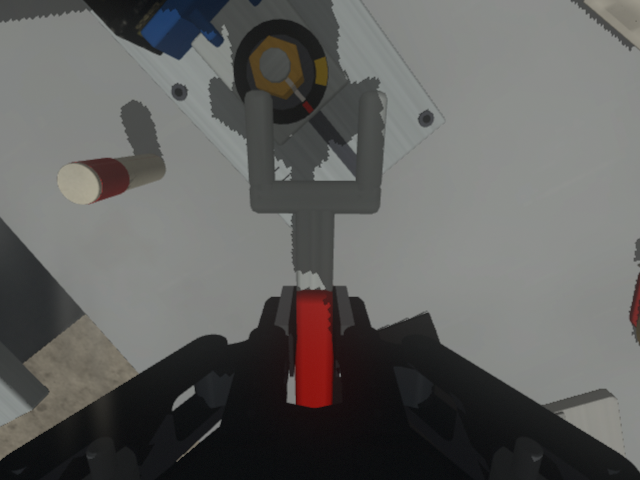

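The wrench is clear; the line runs into the red mark (at (308,106)). Carrying the wrench back to the mat.

Emit:
{"fn": "apply_moves", "kwargs": {
  "commands": [
    {"x": -2,"y": -35,"z": 0,"twist": 0.07},
    {"x": -4,"y": -75,"z": 0,"twist": 0.14},
    {"x": -6,"y": -115,"z": 0,"twist": 0.21},
    {"x": -8,"y": -155,"z": 0,"twist": 0.28},
    {"x": -10,"y": -195,"z": 0,"twist": 0.35},
    {"x": -12,"y": -230,"z": 0,"twist": 0.42},
    {"x": -13,"y": -243,"z": -30,"twist": 0.42},
    {"x": -13,"y": -243,"z": -70,"twist": 0.42}
  ]
}}

```text
time: 24.05
tcp_pos: [0.5159, -0.3684, 0.0743]
tcp_rot: [-0.479, -0.513, -0.472, 0.534]
ft_force: [1.3, 0.3, -3.2]
width: 0.0154
```

```bash
python3 wr.py w31
```

```text
[ 0.5121 -0.3644  0.0677] yaw -5.4 down [-0.025 -0.019 -1.   ] [-2.   1.5 -7.5] [ 0.27  0.15 -0.04] 0.0157
0.95 [317.1, 246.6, 144.8, 318.6] red z [86.5 88.2 89.2] ((517.6708374023438, -352.7685546875), (126.69695281982422, 17.314510345458984), 84.8020248413086)
steel z [81.7 82.9 84.1] ((519.0941162109375, -346.1509094238281), (140.91627502441406, 52.1884765625), 84.95841217041016)
red mean [ 515.44610619 -384.60673473] steel mean [ 521.96193009 -312.73961372] dir 84.81944895907542
```

View pics/w31.png

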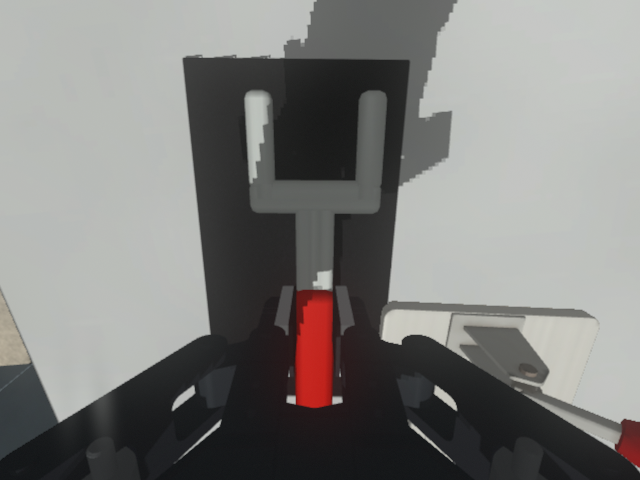

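Emit:
{"fn": "apply_moves", "kwargs": {
  "commands": [
    {"x": 0,"y": 0,"z": -15,"twist": 0},
    {"x": 0,"y": 0,"z": -30,"twist": 0},
    {"x": 0,"y": 0,"z": -42,"twist": 0},
    {"x": 0,"y": 0,"z": -47,"twist": 0},
    {"x": 0,"y": 0,"z": -47,"twist": 0}
  ]
}}

```text
time: 24.78
tcp_pos: [0.5119, -0.3637, 0.0223]
tcp_rot: [-0.474, -0.512, -0.478, 0.534]
ft_force: [-0.4, -0.1, -2.4]
width: 0.0159
```

```bash
python3 wr.py w32
```

```text
[ 0.5121 -0.3638  0.0227] yaw -5.4 down [-0.026 -0.018 -0.999] [ 1.1 -0.6 -2.4] [ 0.03 -0.02 -0.  ] 0.0154
0.86 [316.2, 248.8, 151.0, 318.7] red z [33.4 36.  37.1] ((514.4498901367188, -349.1708679199219), (126.80216217041016, 17.772525787353516), 83.88727569580078)
steel z [29.2 31.2 32.5] ((517.535888671875, -311.7711181640625), (80.85553741455078, 52.62885284423828), 84.58622741699219)
red mean [ 511.30880183 -378.31769211] steel mean [ 518.01660789 -306.74208228] dir 84.64608524621231
```

Emit:
{"fn": "apply_moves", "kwargs": {
  "commands": [
    {"x": 0,"y": 0,"z": -6,"twist": 0},
    {"x": 0,"y": 0,"z": -11,"twist": 0},
    {"x": 0,"y": 0,"z": -14,"twist": 0},
    {"x": 0,"y": 0,"z": -14,"twist": 0}
  ]
}}

```text
time: 25.38
tcp_pos: [0.5122, -0.364, 0.0089]
tcp_rot: [-0.475, -0.512, -0.477, 0.534]
ft_force: [-0.7, 0.5, -1.9]
width: 0.0157
```

Emit:
{"fn": "apply_moves", "kwargs": {
  "commands": [
    {"x": 0,"y": 0,"z": 0,"twist": 0},
    {"x": 0,"y": 0,"z": 0,"twist": 0},
    {"x": 0,"y": 0,"z": 0,"twist": 0},
    {"x": 0,"y": 0,"z": 0,"twist": 0}
  ],
  "jaw": 46
}}

```text
time: 25.88
tcp_pos: [0.5123, -0.364, 0.009]
tcp_rot: [-0.475, -0.512, -0.477, 0.534]
ft_force: [0.3, 0.3, -1.0]
width: 0.0393
```

Emit:
{"fn": "apply_moves", "kwargs": {
  "commands": [
    {"x": 0,"y": 0,"z": 20,"twist": 0},
    {"x": 0,"y": 0,"z": 60,"twist": 0},
    {"x": 0,"y": 0,"z": 110,"twist": 0},
    {"x": 0,"y": 0,"z": 160,"twist": 0},
    {"x": 0,"y": 0,"z": 190,"twist": 0},
    {"x": 0,"y": 0,"z": 190,"twist": 0}
  ]
}}

```text
time: 26.62
tcp_pos: [0.5143, -0.3652, 0.2037]
tcp_rot: [-0.478, -0.513, -0.474, 0.533]
ft_force: [0.5, 0.3, -0.5]
width: 0.0391
```

```bash
python3 wr.py w33
```

```text
[ 0.513  -0.3644  0.2012] yaw -5.4 down [-0.022 -0.021 -1.   ] [ 0.2 -0.  -0.7] [ 0.02 -0.    0.03] 0.0391
0.73 [316.1, 211.9, 60.4, 201.9] red z [20.7 22.4 23.7] ((511.3014221191406, -379.73919677734375), (186.8518829345703, 15.919679641723633), 84.25025939941406)
steel z [15.3 17.2 18.5] ((518.4478759765625, -312.1213073730469), (78.824951171875, 52.022300720214844), 84.70752716064453)
red mean [ 508.30218768 -406.79704363] steel mean [ 518.53477864 -309.43124693] dir 84.0005626162478
```

View pics/w33.png

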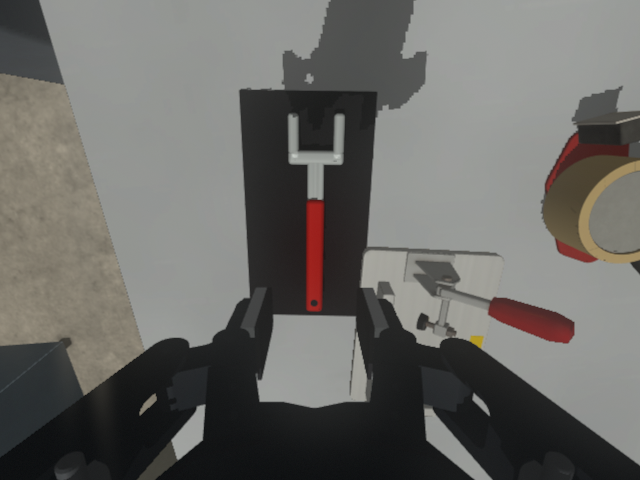

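The wrench lies flat and wholly on the mat, released (red top at z = 22–23, as at the start). Flying back over the jig for a final check.

Emit:
{"fn": "apply_moves", "kwargs": {
  "commands": [
    {"x": 8,"y": 45,"z": 5,"twist": 0},
    {"x": 16,"y": 95,"z": 10,"twist": -0.05},
    {"x": 25,"y": 145,"z": 10,"twist": -0.1},
    {"x": 33,"y": 195,"z": 10,"twist": -0.15},
    {"x": 42,"y": 245,"z": 10,"twist": -0.2},
    {"x": 50,"y": 295,"z": 10,"twist": -0.25},
    {"x": 53,"y": 318,"z": 10,"twist": -0.3},
    {"x": 53,"y": 318,"z": 10,"twist": -0.3}
  ]
}}

```text
time: 27.72
tcp_pos: [0.5643, -0.0434, 0.2079]
tcp_rot: [-0.391, -0.576, -0.398, 0.598]
ft_force: [0.0, -1.2, -0.5]
width: 0.0395
```

Run:
```python
from h import *
w=camera("wrist"); save(w,"w34"); s=sense(); print(s["tcp_pos"])
P=cloud(w)*1000; z=P[:,:,2]; a=np.radians(101.5); ex=np.array([np.cos(a),np.sin(a)])
k=(np.hypot(P[:,:,0]-566,P[:,:,1]+15)<25)&(z>62.5)&(z<68); p=P[k][:,:2].astype(np.float32); c=np.array(cv2.minEnclosingCircle(p)[0]); print("nut",len(p),c)
x=(P[:,:,:2]-c)@ex; y=(P[:,:,:2]-c)@[-ex[1],ex[0]]
k=(z>53)&(z<59)&(x>50)&(x<74)&(abs(y)<52); print("plate",np.percentile(x[k],[1,99]))
for yy in (-40,-20,0,20,40): 
    kk=(z>64)&(z<75)&(x>60)&(x<165)&(abs(y-yy)<4); print(yy,np.percentile(x[kk],[.5,99.5]) if kk.sum()>5 else 0)
rgb=w["color"].astype(int); kk=(rgb[:,:,2]>rgb[:,:,0]+40)&(x>135)&(z>45)&(z<56)&(x<170); print("fence top",kk.sum(),np.percentile(x[kk],[1,5,50,99]))
uv=w2pix(w,[[*(c/1000),.06]])[0].astype(int); o=uv-[60,50]; print("origin",o)
cv2.imwrite("pics/z34.png",cv2.resize(w["color"][max(0,o[1]):o[1]+100,o[0]:o[0]+120,::-1],None,fx=6,fy=6,interpolation=cv2.INTER_CUBIC))
t=camera("top"); save(t,"top34")
for l in ["stamp_center","scissors_center","wrench_center","glue_center"]: print(l,[(round(r["score"],2),r["extent"]) for r in recognise(t,l)[:1]])
```

```text
[ 0.56422122 -0.0459473   0.20808469]
nut 372 [565.76849365 -14.19265652]
plate [57.99051816 69.9696648 ]
-40 [ 70.01700112 142.42246455]
-20 [ 70.00477536 147.55022154]
0 [ 70.01846894 147.40990249]
20 [ 69.92389685 147.36889999]
40 [ 69.82147037 147.53725601]
fence top 459 [149.45125959 152.34581235 157.3962081  159.74877055]
origin [247 142]
stamp_center [(0.58, [307.5, 203.8, 18.6, 25.7])]
scissors_center []
wrench_center [(0.85, [478.9, 269.8, 79.1, 23.0])]
glue_center [(0.7, [476.2, 277.1, 95.1, 62.8])]
```

View pics/w34.png

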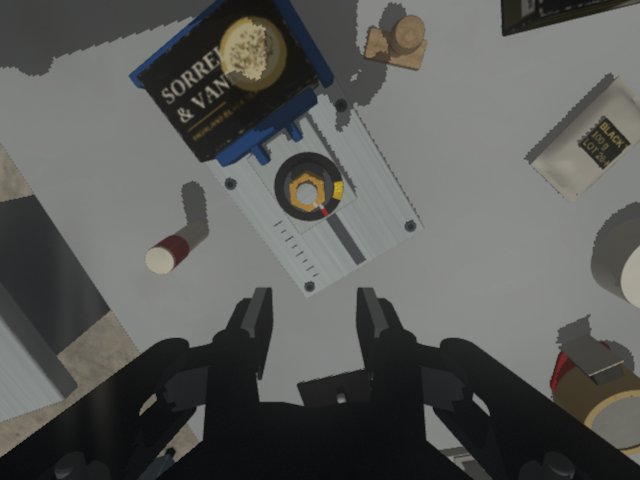

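View pics/z34.png

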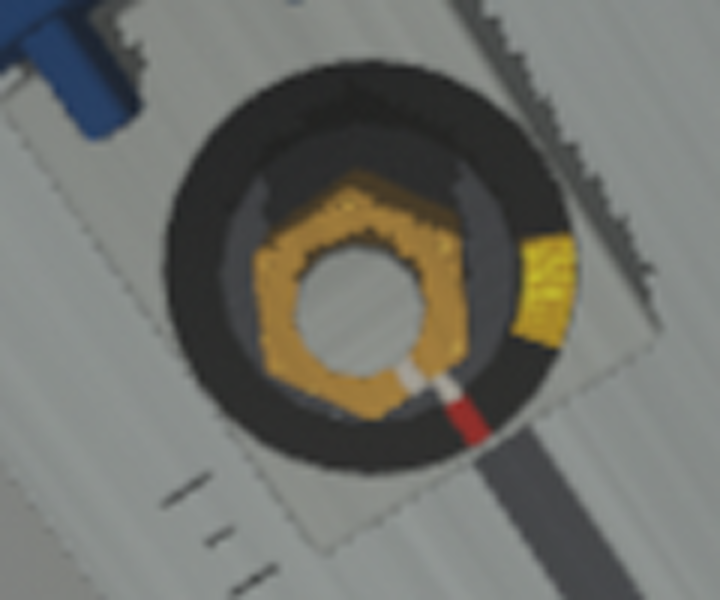

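View pics/top34.png

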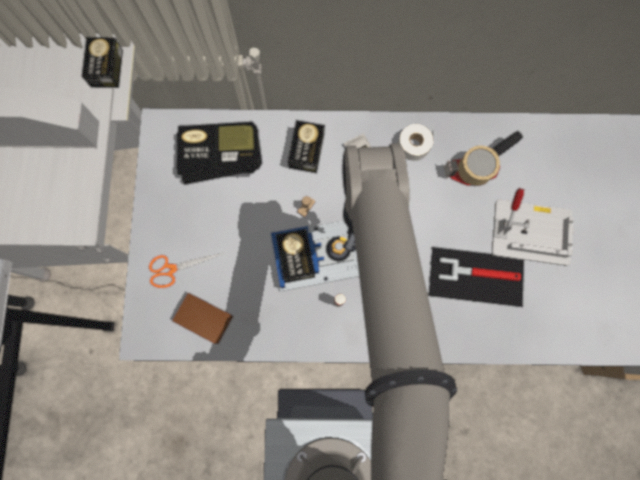

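Final check passes: the line meets the red mark, the stop plate (69.97 mm) touches the carton face (70.0 mm), and the nut centre hasn't shifted. The wrench is on the mat and the bystanders are where they were. Handing in.

```bash
python3 -c "
from plant import *
print(finish_job()); print(sense()['time'])"
```

```text
the job is handed in; nothing more can be done
None
the job is handed in; nothing more can be done
```

The job is done and handed in at about 28 s of the 69 s allowed; `finish_job()` gives no verdict.

- **Stop:** I gripped the nut and slid the stop about 43 mm until the carton stopped moving against the end fence. The push peaked at about 14 N at the wrist. In the last pictures the gap between stop and carton measured about 0 mm.
- **Fence gap:** Carton against fence was not seen directly, because the carton hides the fence's inner edge. The depth readings bound that gap at roughly 1–2 mm. The main evidence is that the carton did not move under the 14 N push.
- **Nut, fingers:** I turned it from about 0.22 to about 1.42 rad, and the line sat mid-yellow when I let go.
- **Nut, wrench:** I drove it on to about 2.34 rad, and the last picture shows the white line running into the red mark.
- **Wrench:** It lies flat and released on the mat, with its top at the same height as at the start.
- **Bystanders:** Glue stick, stamp and scissors look unmoved in the top view. The network missed the scissors in that last view and gave a false glue stick box over the mat, so I checked those two by eye.
- **Other mismatches:** One early move was refused because I left out "twist". After the turning, the tool carried a tilt of about 2°, with no visible effect.

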